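Change the sharpening machine over from grinding to honing

TASK

Change the sharpening machine over from grinding to honing. Take the gouge off its tool table and lay it, without dropping it, in the empty middle bay of the gouge tray with its edge pointing the same way as the other gouges; push the direction lever across to the green dot and turn the speed dial back until its pointer stands at the green mark. Leave everything else on the bench where it is.

Things in the scene. Friction and masses are not known exactly. Their poses are not given: they have to be found in the camera images.
- machine: bench sharpening machine, fixed, grey; origin under its centre, x away from the user, y to its left. Base x -165 to 160, y +-160, top at z 96 mm; black panel towards -x slopes up at 30 deg from x -165, z 30 to x -50, z 96. Two 150 mm wheels on a shaft along y at x 60, z 195: leather at y 108 to 142, grinding wheel in a hood at y -145 to -103 (top z 281), small rest before it at x -62, top z 171
- tool_table (a point): centre of the top of the tool table: a fixed steel plate before the leather wheel, 125 (x) x 90 (y) mm, 6 mm thick, its top 165 mm above the bench; axes as the machine's. The wheel's face is 68 mm ahead (+x) of this point
- speed_dial (a joint): angle of the speed dial in rad, 0 to 4.712, growing clockwise as the user sees it. 11 ticks 0.4712 apart; 0 is the first, 135 deg anticlockwise of straight up the slope. Green honing mark: fourth tick, 1.414; red grinding mark: ninth, 3.770. A white pointer line shows the value. It stays where left; friction about 0.06 N m
- dial_axis (a point): fixed point on the dial's axis at mid height of its round ribbed grip (46 mm diameter, from 12 mm below to 15 mm above the point); below that a 60 mm skirt, 5 mm thick; the panel's face is 20 mm below the point. z points out of the panel along the axis, 30 deg from vertical towards the user; x straight up the slope, y to the machine's left
- direction_lever (a joint): angle of the direction lever in rad: 0 leans 0.5 rad to the machine's right (red dot, grinding), 1.0 leans 0.5 rad to its left (green dot, honing), both measured from the panel's normal; it stays where it is left and has end stops. About 1.5 N at the tip moves it; it counts as across above 0.85
- lever_pivot (a point): fixed point on the lever's hinge line, 4 mm above the panel's face. Axes as for dial_axis; the hinge line runs along x (up the slope). It lies 111 mm to the right of the dial's axis
- lever_tip (a point): centre of the lever's round end: black grip of 16 mm diameter covering the outer 28 mm of the lever, with a round end 8 mm beyond this point; 62 mm from lever_pivot. Moves with the lever
- gouge: the gouge to move: 190 mm, about 90 g, red-brown eight-sided handle 85 mm long, 26 mm over the flats, steel blade 15 mm wide. Origin: under the ferrule (front end of handle), level with the flat it lies on; x towards the edge; its axis is 13 mm above the origin, its balance point 3 mm behind. Starts on the tool table, edge to the leather wheel, most of the handle overhanging to the user
- gouge_edge (a point): middle of the gouge's cutting edge, on its axis, 105 mm ahead of the origin
- gouge_butt (a point): end of the gouge's handle, on its axis, 85 mm behind the origin
- tray: open wooden gouge tray, fixed, 250 (x) x 198 (y) mm, floor 6 mm thick, walls 6 mm thick, 32 mm high. Low ribs along x at y -41 and +41 mm (6 mm wide, 8 mm above the floor) make three bays, the middle one widest. Origin under its centre; x is the way the gouges' edges point (handles to the robot). Stands left or right of the machine
- tray_bay (a point): centre of the floor of the empty middle bay (76 mm wide, 238 mm long), 6 mm above the bench; axes as the tray's
- gouge_b: a gouge with a pale handle lying in the tray's left bay (y +68 mm); size and axes as gouge; leave alone
- gouge_c: a gouge with a pale handle lying in the tray's right bay (y -68 mm); size and axes as gouge; leave alone
- stone: sharpening stone in a dark wooden block, 210 x 75 x 40 mm, on the side where the tray is not; origin under its centre, long along x; leave alone
- mallet: round wooden carver's mallet standing on its head, 90 mm across, 225 mm high; origin under its centre; leave alone
- oil: amber bottle, 56 mm diameter, 150 mm high; origin under its centre; leave alone
- brush: bench brush lying on its bristles, 280 mm long, 42 mm high, long along its x, origin about its middle, on the bench; leave alone
- compound_bar: green bar of honing compound, 120 x 42 x 34 mm, long along its x; origin under its centre; leave alone
Mind the look-alikes: they are no part of the job. Leave any black look-alike of the gouge alone.

How it is judged:
By the outcome, as a careful person would: the job done as asked, in the order asked, and still so for the second after the job is handed in, with the robot touching nothing.
It also fails if it takes over 69 s, if anything falls off the work surface, if the arm or the gripper's body presses on something with over 40 N, if the wrist force passes 120 N, or if a joint passes its speed limit or range.

ROBOT

A 6-joint arm with a two-finger parallel gripper is mounted at the origin on the work surface. World frame = base frame: x ahead of the robot, y to its left, z up, the work surface at z = 0. Lengths are in m, angles in rad, forces in N, time in s.
With the tool pointing down it reaches from about 0.325 to 0.925 m from the base axis. Payload 3.1 kg.
Tool frame: the origin (TCP) lies midway between the tips of the shut fingers; the grasp point (between the pads) lies 19 mm behind it (r.pinch_z is the distance from the TCP to the grasp point, in m); x points along the fingers, z is the direction in which the jaws open and shut, and the axes are right-handed (so a half turn about x gives the same grasp; the last joint's range is limited). The gripper opens to 85 mm and grips with 20 to 120 N. Pads are 22 mm wide; open, the fingers measure 114 mm over their backs; the gripper's body (76 mm by 85 mm) begins 54 mm behind the grasp point. The pads swing forward as they close: fully open they stand 13 mm farther back than shut.
Start: joints at [-1.218, 0.217, 1.613, -0, 1.311, -0.112], TCP at [0.28, -0.559, 0.231] pointing down, gripper open.
Joint ranges: [-2.75, 2.75], [-0.78, 2.1], [0.31, 2.55], [-1.13, 4.27], [0.13, 2.63], [-2.58, 2.58]. Speed limits (rad/s): [2.79, 2.79, 3.14, 3.14, 3.14, 3.14].

INTERFACE

Orientations are given as a unit quaternion [w, x, y, z].
In Python, from workcell import r, cams gives the robot as it stands.
- The arm moves only by the tool arm_command, never from a script. Its argument "series" is a list of rows, each a list of 3 entries, a list of its own where there are three numbers: the finger opening in cm, from 0 to 8.54, then the shift along the tool's x, y, z in cm, then the turn, a rotation vector about the tool's x, y, z in degrees. A call has 1 to 12 rows; each row is the pose to reach, as a shift and turn from the pose commanded when the call began, along the tool's axes at that moment; what a row does not reach only later rows make up. A row lasts 1/12 s, in which the tool goes at most 41.7 mm and 7.16 degrees, less where a joint would pass 70% of its speed; a pose out of reach is approached as far as the arm can. A call with a gripper value outside its range is refused whole. The fingers move at their own pace and stop on an object; "newtons" is the grip in N (left out, the last holds). Time passes only in rows, so rows that repeat a pose let the fingers close. It gives the time, the measured TCP pose, the force and the opening at its end, in the units of the state.
- r.get_state(): the state, without advancing time (a new reading comes with each control period).
- cams.grab_frame(name): name is "side" or "top" or "wrist"; returns the picture (420x560x3 uint8, red, green, blue); there is no depth.
- cams.camera_params(name): a dict with "mtx" (3x3 intrinsics, pixels), "k1" (the pictures are not rectified: a ray, as slopes to the right and down, at radius r is drawn at 1 + k1 r^2 times it, then the intrinsics apply), "world_to_cam" (4x4, takes a point from world to camera coordinates). Camera axes: x right, y down, z forward; pixel columns grow to the right and rows downward; lengths in m; the calibration is good to about 2 mm. A picture is of the moment at which its call begins: read the wrist's pose just before it. camera_params takes no time and is no camera call; for the wrist camera it gives the pose at the moment of the call.
- r.close_job(): hands the job in, once; it reports no verdict.
The state is a dict: "t": time; "joints": joint angles; "joint_vel": joint speeds; "joint_torque": joint torques, N m; "tool_pos": TCP position; "tcp_rot": TCP orientation; "ft_force": force on the tool from outside, world axes, zero at the start; "moment": the same for the moment, N m; "finger_gap": opening from 0.0 (shut) to 1.0 (fully open).
Only numpy, scipy, OpenCV 4.12 (cv2) and the standard library are available. Lean on these libraries where they do the work, as an engineer would, in place of code of your own. Each camera call takes 0.05 s, during which the arm holds its last target.

## Working session

There is one attempt and no reset: what is moved stays moved. The work goes in short steps, Python scripts to look and compute and a tool call to move; the robot and the scene stay as the last step left them, time stands still between calls to the robot, and variables do not carry over. Pictures are saved under pics/ and viewed, and the job is handed in when it is done.

Besides the shell and the picture viewer there is one more tool, called after "Emit:" as name(argument=value, ...) on one line, values as JSON. arm_command: Moves the arm, as the interface text tells. Its arguments: {"type":"object","properties":{"series":{"type":"array"},"newtons":{"type":"number"}},"required":["series"]}

```bash
ls; mkdir -p pics; python3 - <<'E'
from workcell import r,cams
import cv2
print(r.get_state())
for n in ["side","top","wrist"]:
    p=cams.camera_params(n); print(n,p)
    im=cams.grab_frame(n); cv2.imwrite(f"pics/{n}0.png",im[:,:,::-1])
print(r.pinch_z)
E
```

```text
pics
{'t': 0.0, 'joints': array([-1.21820492e+00,  2.17782761e-01,  1.61492839e+00,  1.89733878e-05,
        1.31128532e+00, -1.12215247e-01]), 'joint_vel': array([-5.31274286e-04,  6.02242133e-04,  5.26616281e-04, -2.34054028e-04,
       -8.81030890e-05,  1.89463927e-04]), 'joint_torque': array([ 7.44488225e-04, -3.96836257e+01, -3.03854048e+01, -7.41432814e-05,
        9.79452365e-03,  1.33435782e-05]), 'tool_pos': array([ 0.27989096, -0.55791918,  0.22995352]), 'tcp_rot': array([ 0.60105028,  0.37193026,  0.60237962, -0.37087093]), 'ft_force': array([ 0.10334207,  0.19408178, -0.13242361]), 'moment': array([ 0.0134234 , -0.01521299, -0.03374393]), 'finger_gap': 1.0027464990290487}
side {'mtx': array([[480.11113816,   0.        , 285.90916584],
       [  0.        , 480.11113816, 216.90391935],
       [  0.        ,   0.        ,   1.        ]]), 'k1': -0.0843515563257463, 'world_to_cam': array([[-0.97342325, -0.22816569,  0.01968753,  0.50195085],
       [-0.16527344,  0.64038626, -0.75006008,  0.15985076],
       [ 0.15853035, -0.73337975, -0.6610766 ,  1.40116284],
       [ 0.  
[... 272 characters left out ...]
0851811, -0.99996213,  0.00178314,  0.00432161],
       [-0.9739416 ,  0.00789227, -0.22666157,  0.52587907],
       [ 0.22663891, -0.0036674 , -0.97397195,  1.47796478],
       [ 0.        ,  0.        ,  0.        ,  1.        ]])}
wrist {'mtx': array([[342.32078414,   0.        , 286.23199959],
       [  0.        , 342.32078414, 209.25241112],
       [  0.        ,   0.        ,   1.        ]]), 'k1': 0.0059263044838756855, 'world_to_cam': array([[ 0.44822492, -0.89391828, -0.00212637, -0.62339274],
       [-0.84859406, -0.42624406,  0.31337537, -0.04021113],
       [-0.28103833, -0.13865822, -0.94962696,  0.38028232],
       [ 0.        ,  0.        ,  0.        ,  1.        ]])}
0.0187
```

View pics/side0.png

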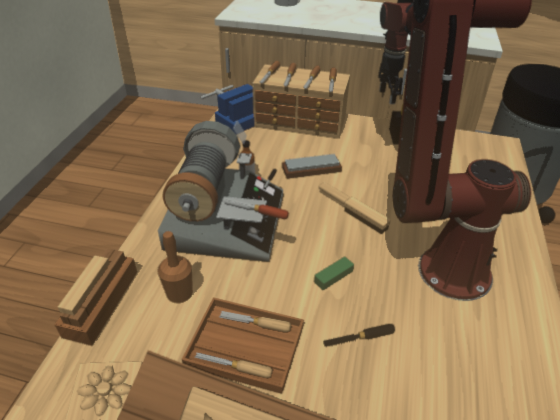

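View pics/top0.png

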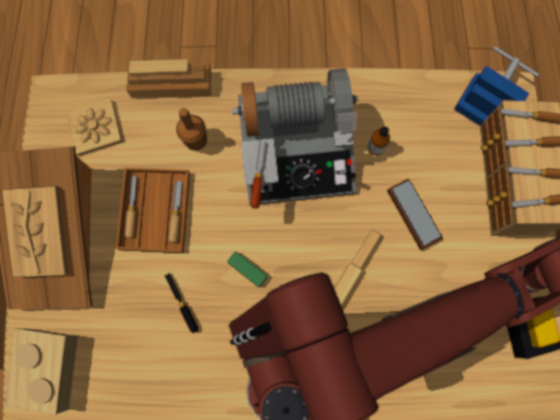

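View pics/wrist0.png

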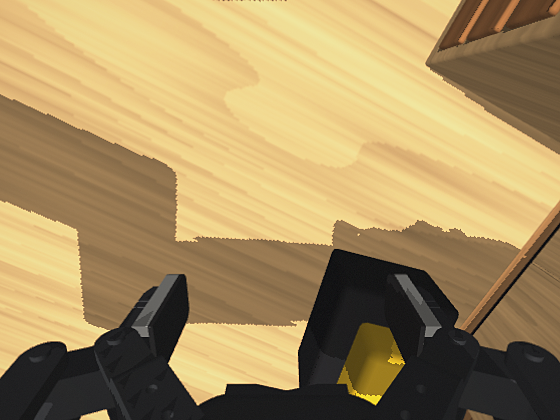

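The top view shows the machine at about (300,140), the gouge on its table at (258,175), the tray at (154,210) and the dial at (303,175). The lever is near (340,175). I'll enlarge these.

```bash
python3 - <<'E'
import cv2
t=cv2.imread("pics/top0.png"); s=cv2.imread("pics/side0.png")
cv2.imwrite("pics/t1.png",cv2.resize(t[60:210,225:375],None,fx=4,fy=4,interpolation=cv2.INTER_CUBIC))
cv2.imwrite("pics/t2.png",cv2.resize(t[155:265,105:205],None,fx=5,fy=5,interpolation=cv2.INTER_CUBIC))
cv2.imwrite("pics/s1.png",cv2.resize(s[110:260,150:310],None,fx=4,fy=4,interpolation=cv2.INTER_CUBIC))
cv2.imwrite("pics/s2.png",cv2.resize(s[290:390,180:310],None,fx=5,fy=5,interpolation=cv2.INTER_CUBIC))
E
```

```text
(no output)
```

View pics/t1.png

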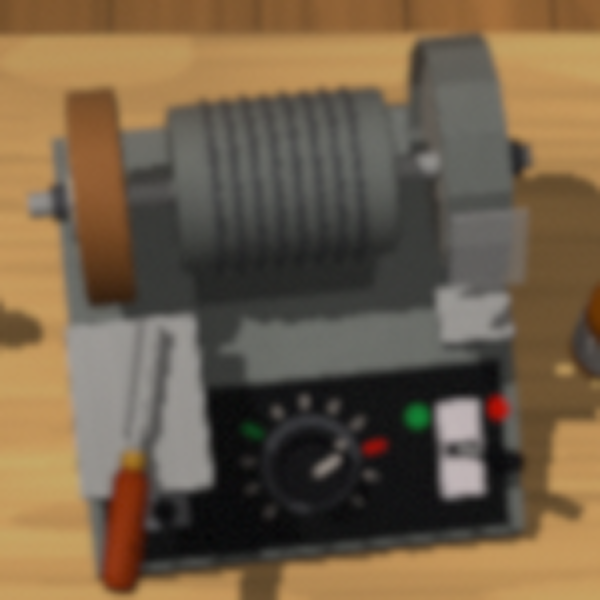

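View pics/t2.png

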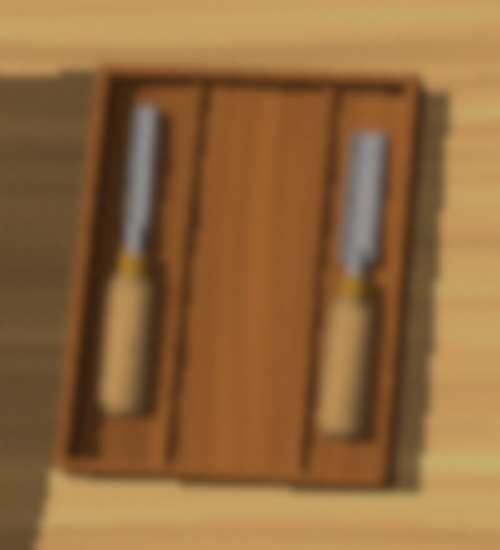

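View pics/s1.png

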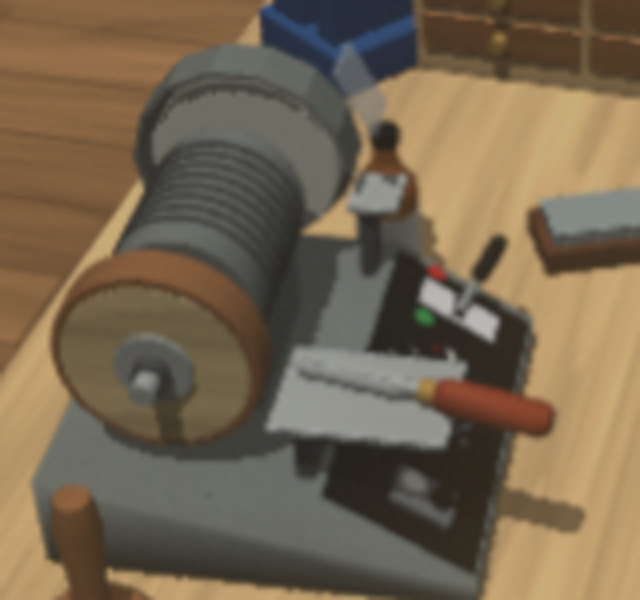

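View pics/s2.png

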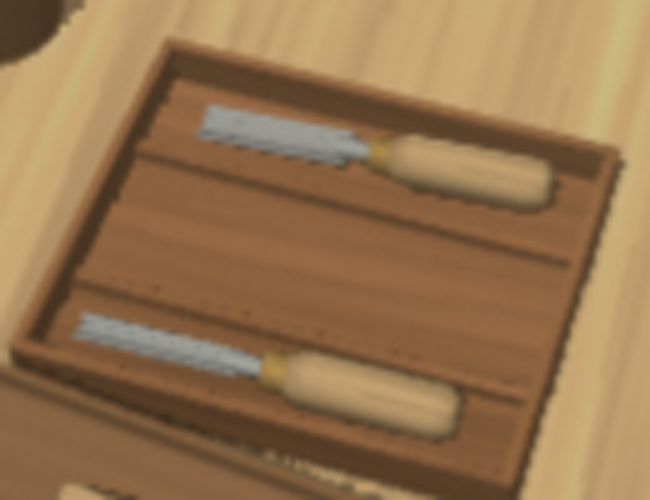

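```bash
cat > h.py <<'E'
import numpy as np, cv2
from scipy.spatial.transform import Rotation as R
from scipy.optimize import least_squares
def proj(p,P):
    P=np.atleast_2d(P).astype(float); T=p["world_to_cam"]
    c=P@T[:3,:3].T+T[:3,3]; s=c[:,:2]/c[:,2:]
    s=s*(1+p["k1"]*(s**2).sum(1,keepdims=True))
    return s@p["mtx"][:2,:2].T+p["mtx"][:2,2]
def ray(p,uv):
    d=(np.array(uv,float)-p["mtx"][:2,2])/p["mtx"][0,0]; s=d.copy()
    for _ in range(20): s=d/(1+p["k1"]*(s@s))
    T=p["world_to_cam"]; Rm=T[:3,:3]
    return -Rm.T@T[:3,3], Rm.T@np.array([s[0],s[1],1])
def onz(p,uv,z):
    o,d=ray(p,uv); return o+d*(z-o[2])/d[2]
def tri(obs):
    A=np.zeros((3,3));b=np.zeros(3)
    for p,uv in obs:
        o,d=ray(p,uv); d=d/np.linalg.norm(d); M=np.eye(3)-np.outer(d,d); A+=M;b+=M@o
    X=np.linalg.solve(A,b); return X,[np.round(proj(p,X)[0]-uv,1) for p,uv in obs]
def crop(off,f,c): return (np.array(c,float)+.5)/f-.5+np.array(off)
def quat2R(q): return R.from_quat([q[1],q[2],q[3],q[0]])
def delta(st,pos,Rt):
    """shift (cm) and turn (deg) in tool axes"""
    R0=quat2R(st["tcp_rot"]); 
    return R0.inv().apply(np.array(pos)-st["tool_pos"])*100, np.degrees((R0.inv()*Rt).as_rotvec())
E
cat > m1.py <<'E'
from workcell import r,cams
from h import *
t=cams.camera_params("top"); s=cams.camera_params("side")
T=lambda c:crop((225,60),4,c); S=lambda c:crop((150,110),4,c)
T2=lambda c:crop((105,155),5,c); S2=lambda c:crop((180,290),5,c)
for n,a,b in [("butt",(122,585),(548,416)),("ferrule",(133,460),(428,390)),("edge",(152,328),(303,367))]:
    print(n,tri([(t,T(a)),(s,S(b))]), onz(t,T(a),.178), onz(s,S(b),.178))
# machine fit
K=[((160,160,96),(58,140),(40,483)),((-165,160,30),(98,553),(478,572)),((-165,-160,30),(522,518),(530,320)),((-50,160,96),None,(323,495)),((-165,-160,0),(522,533),None),((-165,160,0),(103,572),None)]
Tb=[((62.5,45),(70,325),(268,430)),((62.5,-45),(197,318),(295,347)),((-62.5,-45),(212,488),(465,370)),((-62.5,45),(82,496),(447,447))]
def res(v):
    x,y,a,tx,ty=v; Rz=R.from_euler('z',a); e=[]
    def add(P,a_,b_):
        W=Rz.apply(np.array(P)/1000)+[x,y,0]
        if a_ is not None: e.append(proj(t,W)[0]-T(a_))
        if b_ is not None: e.append(proj(s,W)[0]-S(b_))
    for P,a_,b_ in K: add(P,a_,b_)
    for P,a_,b_ in Tb: add((P[0]+tx*1000,P[1]+ty*1000,165),a_,b_)
    return np.concatenate(e)
f=least_squares(res,[.7,0,.08,-.08,.12],loss='soft_l1'); print("machine",f.x,np.round(f.fun.reshape(-1,2),1).tolist())
x,y,a,tx,ty=f.x; Rz=R.from_euler('z',a)
print("table world",Rz.apply([tx,ty,0])+[x,y,.165])
Rp=Rz*R.from_euler('y',-30,degrees=True)
print("panel axes\n",Rp.as_matrix())
# dial: intersect ray with plane offset h above panel
n=Rp.as_matrix()[:,2]; p0=Rz.apply([-.165,0,.03])+[x,y,0]
def onpl(p,uv,h):
    o,d=ray(p,uv); return o+d*((p0+n*h-o)@n)/(d@n)
def loc(P): q=Rz.inv().apply(P-[x,y,0]); return np.round(q*1000,1)
for nm,c,h in [("skirt",(312,464),.005),("griptop",(310,460),.035)]:
    P=onpl(t,T(c),h); D=P+n*(.02-h); print(nm,D,loc(D))
P=onpl(s,S((462,308)),.004); print("pivot side",P,loc(P))
P=onpl(t,T((460,450)),.004); print("slot ctr top",P,loc(P))
# tray
Kt=[((125,99,32),(100,68),(15,350)),((125,-99,32),(418,75),(170,42)),((-125,-99,32),(388,482),(615,152)),((-125,99,32),(62,465),(520,490))]
def rt(v):
    e=[]
    for P,a_,b_ in Kt:
        W=R.from_euler('z',v[2]).apply(np.array(P)/1000)+[v[0],v[1],0]
        e+=[proj(t,W)[0]-T2(a_),proj(s,W)[0]-S2(b_)]
    return np.concatenate(e)
f=least_squares(rt,[.55,.35,-.05],loss='soft_l1'); print("tray",f.x,np.round(f.fun.reshape(-1,2),1).tolist())
E
python3 m1.py
```

```text
butt (array([0.49849426, 0.0775279 , 0.18104421]), [array([-0. , -0.3]), array([0.2, 0.1])]) [0.49851134 0.07767411 0.178     ] [0.49992108 0.07393511 0.178     ]
ferrule (array([0.58510827, 0.07055359, 0.18008669]), [array([-0. , -0.2]), array([0.2, 0.1])]) [0.58509006 0.07062063 0.178     ] [0.58646468 0.06801785 0.178     ]
edge (array([0.68143562, 0.05818221, 0.17129575]), [array([0. , 0.2]), array([-0.1, -0.1])]) [0.67945668 0.05796291 0.178     ] [0.67795564 0.06592814 0.178     ]
machine [ 0.72519891 -0.04031811  0.10625884 -0.08425188  0.118046  ] [[-1.3, -2.3], [-2.5, -2.6], [0.6, 4.3], [-0.5, 2.9], [1.7, 1.2], [0.6, -1.3], [-2.0, 1.8], [0.4, -0.1], [0.0, 1.9], [-1.5, 0.3], [-0.1, -0.5], [-1.0, -1.5], [0.4, -0.2], [0.3, -1.0], [0.8, -1.9], [-0.2, 0.6], [0.2, -0.3]]
table world [0.62890239 0.06812643 0.165     ]
panel axes
 [[ 8.61140881e-01 -1.06058994e-01 -4.97179920e-01]
 [ 9.18497830e-02  9.94359839e-01 -5.30294970e-02]
 [ 5.00000000e-01 -3.46944695e-18  8.66025404e-01]]
skirt [ 0.60652182 -0.05547322  0.07929701] [-119.6   -2.5   79.3]
griptop [ 0.61527422 -0.05124107  0.08458086] [-110.5    0.8   84.6]
pivot side [ 0.62640646 -0.16698756  0.06540908] [-111.7 -115.5   65.4]
slot ctr top [ 0.62447503 -0.16348149  0.06451494] [-113.2 -111.8   64.5]
tray [ 0.52658824  0.39232734 -0.04110833] [[-0.5, -0.7], [-0.4, -0.1], [-0.2, -0.4], [-0.4, -0.8], [-0.4, 0.7], [1.8, -1.0], [-1.2, 1.3], [-0.2, -0.7]]
```

```bash
python3 - <<'E'
from workcell import r,cams
from h import *
st=r.get_state(); R0=quat2R(st["tcp_rot"]); print(R0.as_matrix())
w=cams.camera_params("wrist")["world_to_cam"]
print("cam in tool",R0.inv().apply(-w[:3,:3].T@w[:3,3]-st["tool_pos"]),"\n", R0.inv().as_matrix()@w[:3,:3].T)
# target: tool x down; z along +-gouge y; gouge yaw -0.107
a=-0.107
for sg in (1,-1):
    x=np.array([0,0,-1.]); z=sg*np.array([-np.sin(a),np.cos(a),0]); y=np.cross(z,x)
    Rt=R.from_matrix(np.c_[x,y,z]); print(sg,delta(st,[.555,.073,.33],Rt),y)
E
```

```text
[[-6.54484849e-04  8.93912595e-01  4.48240833e-01]
 [ 1.85554863e-03  4.48241243e-01 -8.93910703e-01]
 [-9.99998064e-01  2.46681652e-04 -1.95206539e-03]]
cam in tool [-0.14231995  0.0808867  -0.00036461] 
 [[-1.21566277e-04 -3.13641870e-01  9.49541343e-01]
 [-1.71884230e-05 -9.49541349e-01 -3.13641874e-01]
 [ 9.99999992e-01 -5.44493932e-05  1.10041198e-04]]
1 (array([ -9.87859981,  52.87513489, -44.10137402]), array([-1.47238376e+02, -2.40831429e-02, -1.49047922e-01])) [-0.99428096  0.10679594  0.        ]
-1 (array([ -9.87859981,  52.87513489, -44.10137402]), array([ 3.27615522e+01, -1.12821952e-01,  1.82297556e-02])) [ 0.99428096 -0.10679594  0.        ]
```

Emit:
arm_command(series=[[8.5,[-8,10,-6],[3,0,0]],[8.5,[-9.9,52.9,-44.1],[16,0,0]],[8.5,[-9.9,52.9,-44.1],[32.8,0,0]],[8.5,[-9.9,52.9,-44.1],[32.8,0,0]],[8.5,[-9.9,52.9,-44.1],[32.8,0,0]],[8.5,[-9.9,52.9,-44.1],[32.8,0,0]],[8.5,[-9.9,52.9,-44.1],[32.8,0,0]],[8.5,[-9.9,52.9,-44.1],[32.8,0,0]],[8.5,[-9.9,52.9,-44.1],[32.8,0,0]],[8.5,[-9.9,52.9,-44.1],[32.8,0,0]],[8.5,[-9.9,52.9,-44.1],[32.8,0,0]],[8.5,[-9.9,52.9,-44.1],[32.8,0,0]]], newtons=50)

```text
t: 1.15
tool_pos: [0.4764, -0.1109, 0.3072]
tcp_rot: [-0.472, -0.526, -0.472, 0.526]
ft_force: [1.2, 0.3, 0.3]
finger_gap: 0.997
```

```bash
cat > go.py <<'E'
import sys
from workcell import r,cams
from h import *
def down(a,sg=-1):
    x=np.array([0,0,-1.]); z=sg*np.array([-np.sin(a),np.cos(a),0]); return R.from_matrix(np.c_[x,np.cross(z,x),z])
if __name__=="__main__":
    px,py,pz,a=map(float,sys.argv[1:5])
    st=r.get_state(); print(np.round(st["tool_pos"],4),np.round(st["joints"],3),np.round(st["ft_force"],1))
    d,t=delta(st,[px,py,pz],down(a)); print(np.round(d,2),np.round(t,1))
E
python3 go.py .555 .073 .33 -.107
```

```text
[ 0.4764 -0.1109  0.3072] [-0.372 -0.135  1.835 -0.     1.441  1.306] [1.2 0.3 0.3]
[ -2.28   5.83 -19.13] [-0.  0. -0.]
```

Emit:
arm_command(series=[[8.5,[-2.28,5.83,-19.13],[0,0,0]],[8.5,[-2.28,5.83,-19.13],[0,0,0]],[8.5,[-2.28,5.83,-19.13],[0,0,0]],[8.5,[-2.28,5.83,-19.13],[0,0,0]],[8.5,[-2.28,5.83,-19.13],[0,0,0]],[8.5,[-2.28,5.83,-19.13],[0,0,0]],[8.5,[-2.28,5.83,-19.13],[0,0,0]]])

```text
t: 1.73
tool_pos: [0.5549, 0.0726, 0.3295]
tcp_rot: [-0.473, -0.525, -0.473, 0.526]
ft_force: [-0.6, -1.2, 0.2]
finger_gap: 0.992
```

```bash
cat > shot.py <<'E'
import sys,pickle
from workcell import r,cams
import cv2
n=sys.argv[1]; c=sys.argv[2] if len(sys.argv)>2 else "wrist"
p=cams.camera_params(c); st=r.get_state(); im=cams.grab_frame(c)
cv2.imwrite(f"pics/{n}.png",im[:,:,::-1]); pickle.dump((p,st),open(f"pics/{n}.pkl","wb"))
print(st["t"],st["tool_pos"],st["joints"].round(3),st["ft_force"].round(1),st["finger_gap"])
E
python3 shot.py w1
```

```text
1.7333 [0.55489692 0.0725521  0.32947502] [ 0.005  0.014  1.653 -0.     1.475  1.68 ] [-0.6 -1.2  0.2] 0.9920172484840034
```

View pics/w1.png

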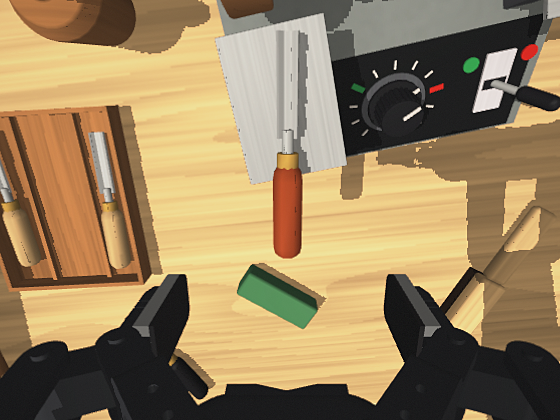

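The wrist view has the gouge at columns 287–290: butt at row 256, ferrule at 160 and edge at 32. The tray, dial and lever are visible too.

```bash
python3 - <<'E'
import pickle
from h import *
p,st=pickle.load(open("pics/w1.pkl","rb"))
for n,uv,z in [("butt",(288,254),.178),("ferr",(288,163),.178),("edge",(290,32),.178),("RL",(217,38),.165),("RR",(322,14),.165),("FR",(347,163),.165),("FL",(252,183),.165)]:
    print(n,onz(p,uv,z))
im=cv2.imread("pics/w1.png")
cv2.imwrite("pics/w1a.png",cv2.resize(im[20:190,320:560],None,fx=3.3,fy=3.3,interpolation=cv2.INTER_CUBIC))
cv2.imwrite("pics/w1b.png",cv2.resize(im[0:270,200:370],None,fx=2.2,fy=2.2,interpolation=cv2.INTER_CUBIC))
E
```

```text
butt [0.4940776  0.07763845 0.178     ]
ferr [0.58029552 0.06877665 0.178     ]
edge [0.68133349 0.05684423 0.178     ]
RL [0.68513503 0.11562999 0.165     ]
RR [0.69346227 0.02997456 0.165     ]
FR [0.57231015 0.01593978 0.165     ]
FL [0.56285007 0.10379926 0.165     ]
```

View pics/w1a.png

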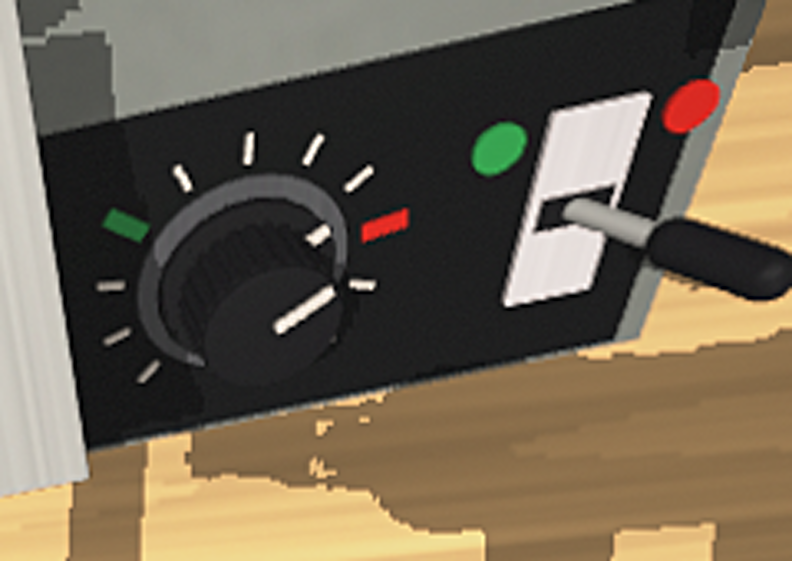

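View pics/w1b.png

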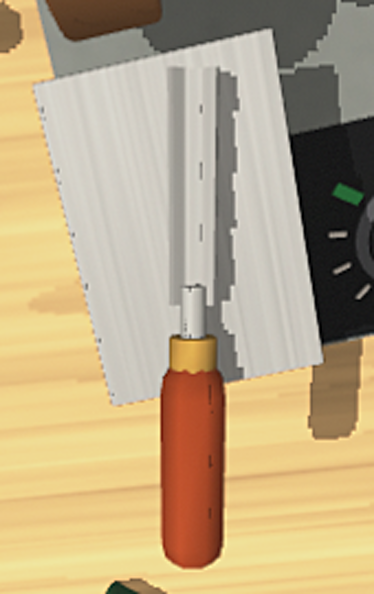

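```bash
python3 go.py .5535 .071 .168 -.1106
```

```text
[0.5545 0.0713 0.3292] [ 3.000e-03  1.300e-02  1.655e+00 -1.000e-03  1.475e+00  1.680e+00] [ 0.8 -0.4 -0.5]
[16.12 -0.07  0.02] [0.3 0.1 0.1]
```

Emit:
arm_command(series=[[6,[4,0,0],[0.2,0,0]],[6,[8,0,0],[0.2,0,0]],[6,[11,0,0],[0.2,0,0]],[6,[14,0,0],[0.2,0,0]],[6,[16.1,0,0],[0.2,0,0]],[6,[16.1,0,0],[0.2,0,0]],[6,[16.1,0,0],[0.2,0,0]]])

```text
t: 2.37
tool_pos: [0.5531, 0.0694, 0.1674]
tcp_rot: [-0.47, -0.526, -0.472, 0.529]
ft_force: [0.1, 0.5, -0.1]
finger_gap: 0.701
```

```bash
python3 shot.py w2;python3 shot.py s2b side; python3 - <<'E'
import cv2
im=cv2.imread("pics/s2b.png")
cv2.imwrite("pics/s2c.png",cv2.resize(im[120:270,170:340],None,fx=4,fy=4,interpolation=cv2.INTER_CUBIC))
E
```

```text
2.3667 [0.55313597 0.06944064 0.16739459] [-1.000e-03  1.410e-01  1.827e+00 -0.000e+00  1.177e+00  1.683e+00] [ 0.1  0.5 -0.1] 0.7008796570021906
2.4167 [0.55489229 0.06972237 0.16947737] [-0.     0.14   1.825 -0.     1.177  1.683] [ 0.1 -0.   0.5] 0.7058851296808327
```

View pics/w2.png

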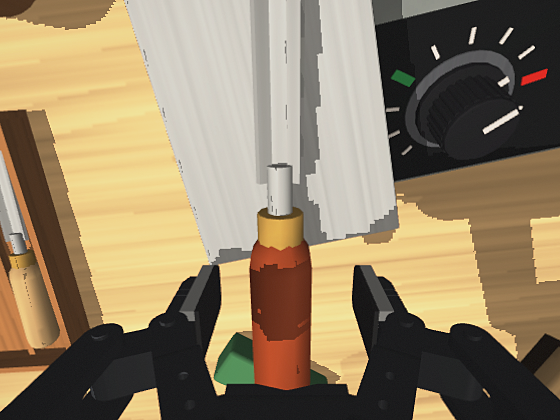

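View pics/s2c.png

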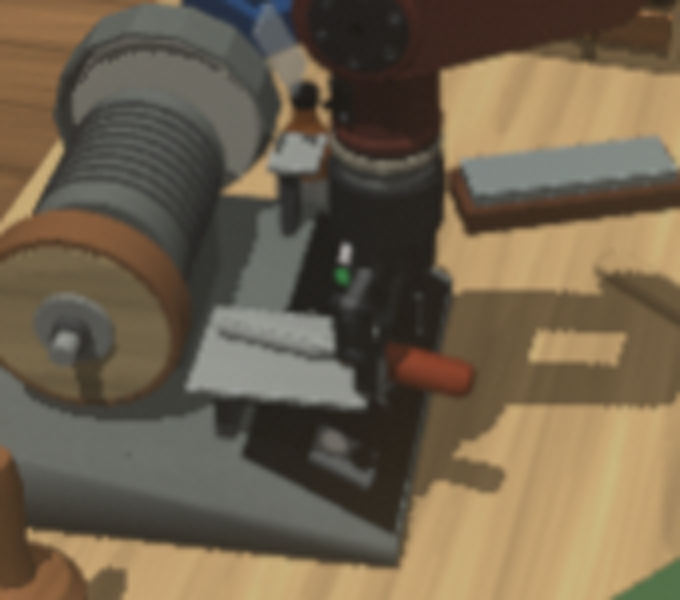

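The handle, at column 281, sits between the pads (215 and 357), just behind the table's front edge. Closing.

Emit:
arm_command(series=[[2,[0,0,0],[0,0,0]],[2,[0,0,0],[0,0,0]],[1.5,[0,0,0],[0,0,0]],[1.5,[0,0,0],[0,0,0]],[1.5,[0,0,0],[0,0,0]],[1.5,[0,0,0],[0,0,0]]], newtons=50)

```text
t: 2.97
tool_pos: [0.556, 0.0709, 0.171]
tcp_rot: [0.472, 0.528, 0.471, -0.526]
ft_force: [-0.6, 0.0, 5.2]
finger_gap: 0.288
```

Emit:
arm_command(series=[[1.5,[-1,0,0],[0,0,0]],[1.5,[-2,0,0],[0,0,0]],[1.5,[-4,0,0],[0,0,0]],[1.5,[-6,0,0],[0,0,0]],[1.5,[-8,0,0],[0,0,0]],[1.5,[-8,0,0],[0,0,0]]])

```text
t: 3.47
tool_pos: [0.5578, 0.0711, 0.2547]
tcp_rot: [0.474, 0.53, 0.469, -0.524]
ft_force: [0.9, 0.3, 0.5]
finger_gap: 0.29
```

```bash
python3 shot.py w3
```

```text
3.4667 [0.55783629 0.07112134 0.25466177] [0.002 0.059 1.746 0.    1.327 1.684] [0.9 0.3 0.5] 0.2900063909995278
```

View pics/w3.png

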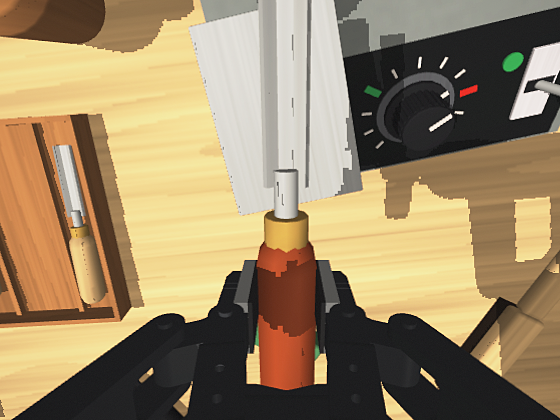

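```bash
python3 go.py .4931 .3937 .28 -.041
```

```text
[0.5568 0.0711 0.2522] [0.002 0.061 1.749 0.    1.326 1.684] [ 0.3 -0.8 -0.6]
[ -2.82  -9.89 -31.36] [-4.  -0.  -0.4]
```

Emit:
arm_command(series=[[1.5,[-1.5,-1,-1],[0,0,0]],[1.5,[-2.8,-2,-3],[0,0,0]],[1.5,[-2.8,-3,-6],[-1,0,0]],[1.5,[-2.8,-4,-9],[-1,0,0]],[1.5,[-2.8,-5,-12],[-2,0,0]],[1.5,[-2.8,-6,-15],[-2,0,0]],[1.5,[-2.8,-7,-18.5],[-2,0,0]],[1.5,[-2.8,-8,-22],[-3,0,0]],[1.5,[-2.8,-9,-25.5],[-4,0,0]],[1.5,[-2.8,-9.9,-29],[-4,0,0]],[1.5,[-2.8,-9.9,-31.4],[-4,0,0]],[1.5,[-2.8,-9.9,-31.4],[-4,0,0]]])

```text
t: 4.52
tool_pos: [0.4895, 0.3981, 0.2744]
tcp_rot: [-0.49, -0.509, -0.492, 0.509]
ft_force: [0.6, -0.6, -1.4]
finger_gap: 0.289
```

```bash
python3 shot.py w4; python3 shot.py s4 side; python3 shot.py t4 top
```

```text
4.5167 [0.48954019 0.39814458 0.27444467] [5.710e-01 1.990e-01 1.553e+00 2.000e-03 1.391e+00 2.178e+00] [ 0.6 -0.6 -1.4] 0.2892806513035627
4.5667 [0.4898163  0.39570051 0.27441047] [0.568 0.198 1.555 0.    1.393 2.177] [-0.3 -0.8 -1.3] 0.28660126008810716
4.6167 [0.49015875 0.39416759 0.27460394] [ 5.660e-01  1.970e-01  1.556e+00 -1.000e-03  1.393e+00  2.176e+00] [-0.2  0.2 -1.5] 0.29220885186136614
```

View pics/w4.png

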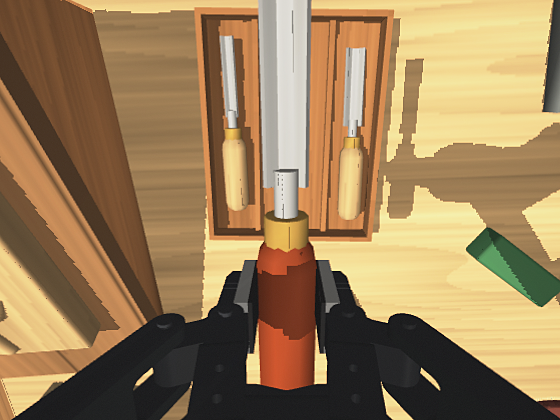

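View pics/s4.png

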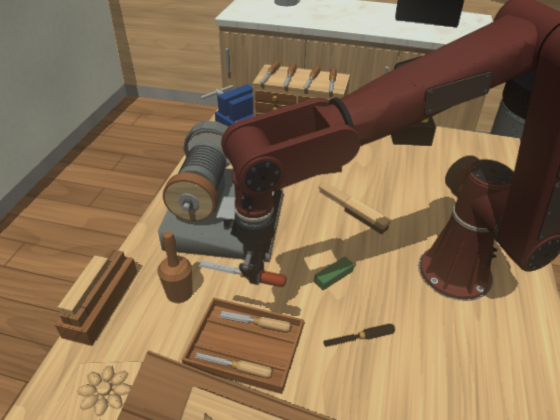

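```bash
python3 - <<'E'
import pickle
from h import *
p,st=pickle.load(open("pics/w4.pkl","rb"))
for dz in [0]:
  Q=[onz(p,uv,.032) for uv in [(196,9),(394,10),(370,239),(212,240)]]
  for q in Q: print(q)
  c=np.mean(Q,0); f=(Q[0]+Q[1]-Q[2]-Q[3])/2; print("centre",c,"yaw",np.arctan2(f[1],f[0]),np.linalg.norm(f))
ps=pickle.load(open("pics/s4.pkl","rb"))[0];pt=pickle.load(open("pics/t4.pkl","rb"))[0]
im=cv2.imread("pics/s4.png");cv2.imwrite("pics/s4c.png",cv2.resize(im[240:310,180:310],None,fx=6,fy=6,interpolation=cv2.INTER_CUBIC))
im=cv2.imread("pics/t4.png");cv2.imwrite("pics/t4c.png",cv2.resize(im[140:280,90:230],None,fx=4,fy=4,interpolation=cv2.INTER_CUBIC))
E
```

```text
[0.65439265 0.48206839 0.032     ]
[0.64628914 0.28636683 0.032     ]
[0.40062013 0.29993557 0.032     ]
[0.40631825 0.49251315 0.032     ]
centre [0.52690504 0.39022099 0.032     ] yaw -0.048597295631133665 0.24716351110012613
```

View pics/s4c.png

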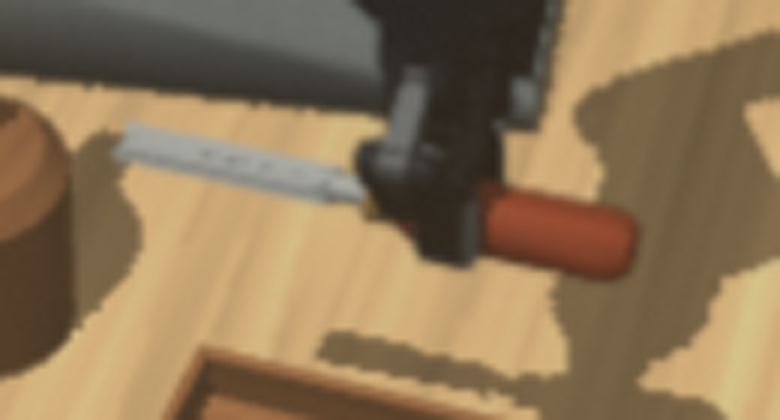

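View pics/t4c.png

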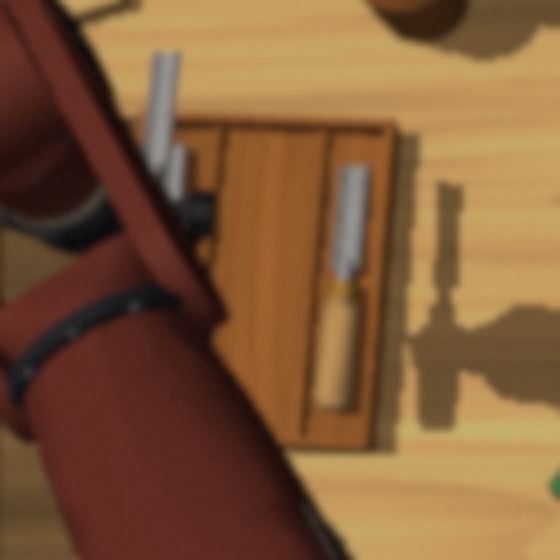

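```bash
python3 - <<'E'
import pickle
from h import *
ps=pickle.load(open("pics/s4.pkl","rb"))[0];pt=pickle.load(open("pics/t4.pkl","rb"))[0]
E,e=tri([(ps,crop((180,240),6,(118,142))),(pt,crop((90,140),4,(167,53)))]); print("edge",E,e)
o,d=ray(ps,crop((180,240),6,(635,241)))
f=lambda v:np.linalg.norm(E-(o+v[0]*d))-.19
# butt: point on ray with horizontal x dist
best=min(np.linspace(.8,1.3,5001),key=lambda k: abs((E-(o+k*d))[0]-.1898)); B=o+best*d
print("butt",B,"pitch deg",np.degrees(np.arcsin((E-B)[2]/.19)),"yaw",np.arctan2((E-B)[1],(E-B)[0]))
E
python3 go.py .4933 .3926 .05 -.045; python3 go.py .4933 .3926 .05 -.045
```

```text
edge [0.61913322 0.39226856 0.27815426] [array([0.7, 0.2]), array([-0.1, -0.6])]
butt [0.42933389 0.39730012 0.28476796] pitch deg -1.9948074499500712 yaw -0.02650365940703609
[0.4905 0.3933 0.275 ] [ 5.650e-01  1.960e-01  1.556e+00 -1.000e-03  1.393e+00  2.176e+00] [-0.5 -0.6 -0.9]
[22.49  0.34  0.  ] [0.2 0.1 0.1]
[0.4905 0.3933 0.275 ] [ 5.650e-01  1.960e-01  1.556e+00 -1.000e-03  1.393e+00  2.176e+00] [-0.5 -0.6 -0.9]
[22.49  0.34  0.  ] [0.2 0.1 0.1]
```

Emit:
arm_command(series=[[1.5,[4,0.3,0],[0.2,0,0]],[1.5,[8,0.3,0],[0.2,0,0]],[1.5,[12,0.3,0],[0.2,0,0]],[1.5,[16,0.3,0],[0.2,0,0]],[1.5,[19,0.3,0],[0.2,0,0]],[1.5,[21.5,0.3,0],[0.2,0,0]],[1.5,[23,0.3,0],[0.2,0,0]],[1.5,[24.3,0.3,0],[0.2,0,0]],[1.5,[25.3,0.3,0],[0.2,0,0]],[1.5,[26,0.3,0],[0.2,0,0]],[1.5,[26,0.3,0],[0.2,0,0]]])

```text
t: 5.58
tool_pos: [0.4938, 0.3929, 0.0158]
tcp_rot: [-0.488, -0.511, -0.489, 0.512]
ft_force: [-0.7, -0.6, -1.5]
finger_gap: 0.289
```

```bash
python3 shot.py w5; python3 shot.py s5 side; python3 - <<'E'
import cv2
im=cv2.imread("pics/s5.png");cv2.imwrite("pics/s5c.png",cv2.resize(im[280:390,180:310],None,fx=5,fy=5,interpolation=cv2.INTER_CUBIC))
E
```

```text
5.5833 [0.4938153  0.39294269 0.01576465] [ 0.561  0.484  1.712 -0.     0.947  2.177] [-0.7 -0.6 -1.5] 0.2890061669956367
5.6333 [0.49437758 0.39354225 0.01683625] [ 0.561  0.483  1.711 -0.     0.948  2.177] [-0.7 -0.1 -0.2] 0.2874957773955434
```

View pics/w5.png

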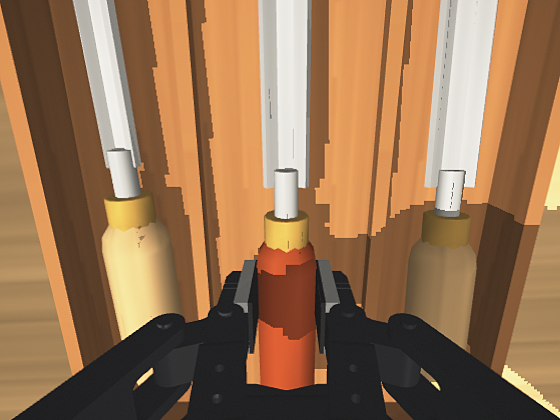

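View pics/s5c.png

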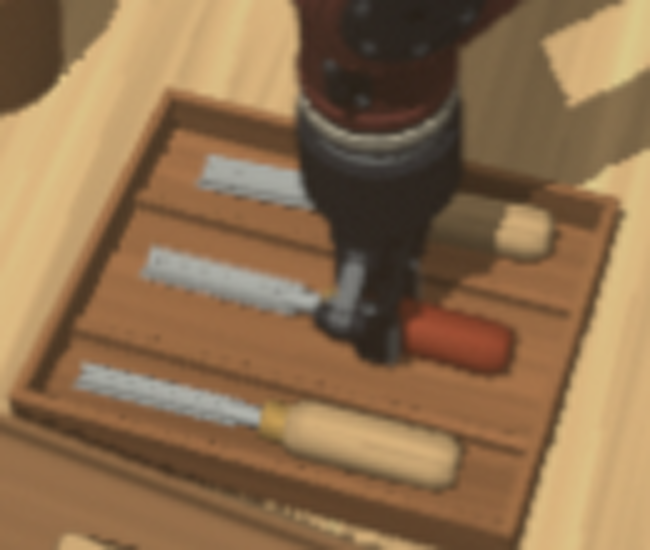

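Emit:
arm_command(series=[[1.5,[0.15,0,0],[0,0,0]],[1.5,[0.3,0,0],[0,0,0]],[1.5,[0.4,0,0],[0,0,0]],[1.5,[0.4,0,0],[0,0,0]]])

```text
t: 6.02
tool_pos: [0.4944, 0.3941, 0.0132]
tcp_rot: [0.489, 0.511, 0.489, -0.511]
ft_force: [0.1, -0.0, -2.2]
finger_gap: 0.284
```

Emit:
arm_command(series=[[1.5,[0.1,0,0],[0,0,0]],[1.5,[0.2,0,0],[0,0,0]],[1.5,[0.2,0,0],[0,0,0]]])

```text
t: 6.27
tool_pos: [0.4945, 0.3942, 0.0121]
tcp_rot: [-0.489, -0.511, -0.489, 0.511]
ft_force: [-1.7, -1.1, 5.1]
finger_gap: 0.286
```

Emit:
arm_command(series=[[1.5,[0.08,0,0],[0,0,0]],[1.5,[0.08,0,0],[0,0,0]]])

```text
t: 6.43
tool_pos: [0.4944, 0.3942, 0.0121]
tcp_rot: [-0.489, -0.511, -0.489, 0.511]
ft_force: [-4.3, -2.6, 8.6]
finger_gap: 0.294
```

```bash
python3 shot.py w6; python3 shot.py s6 side; python3 - <<'E'
import cv2
im=cv2.imread("pics/s6.png");cv2.imwrite("pics/s6c.png",cv2.resize(im[310:370,190:300],None,fx=7,fy=7,interpolation=cv2.INTER_CUBIC))
E
```

```text
6.4333 [0.4944438  0.39417209 0.01210062] [ 0.562  0.491  1.71  -0.     0.94   2.178] [-4.3 -2.6  8.6] 0.29389693665132005
6.4833 [0.49447696 0.39415909 0.01211131] [ 0.562  0.491  1.71  -0.     0.94   2.178] [-4.1 -1.3  8.2] 0.2852672148275098
```

View pics/s6c.png

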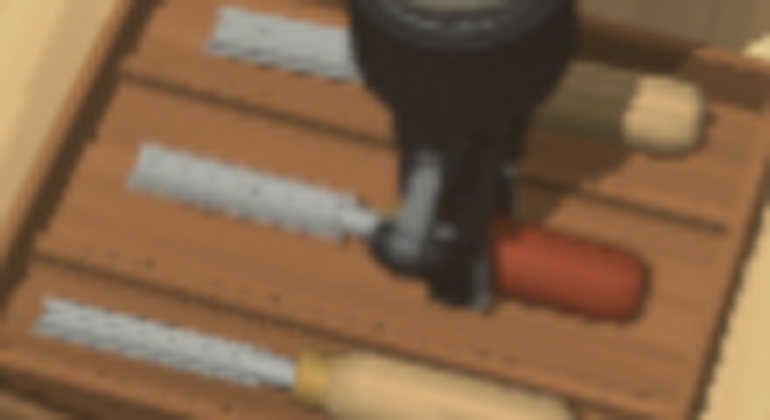

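Emit:
arm_command(series=[[2.8,[0,0,0],[0,0,0]],[3.2,[0,0,0],[0,0,0]],[3.7,[0,0,0],[0,0,0]],[4.2,[0,0,0],[0,0,0]],[4.2,[0,0,0],[0,0,0]],[4.2,[-1,0,0],[0,0,0]],[4.2,[-3,0,0],[0,0,0]],[4.2,[-6,0,0],[0,0,0]],[4.2,[-10,0,0],[0,0,0]],[4.2,[-14,0,0],[0,0,0]],[4.2,[-18,0,0],[0,0,0]],[4.2,[-22,0,0],[0,0,0]]])

```text
t: 7.53
tool_pos: [0.4939, 0.3937, 0.2327]
tcp_rot: [0.489, 0.511, 0.489, -0.511]
ft_force: [0.2, -0.2, 0.7]
finger_gap: 0.488
```

```bash
python3 shot.py w7
```

```text
7.5333 [0.49394713 0.3937161  0.23270679] [0.562 0.229 1.596 0.    1.316 2.178] [ 0.2 -0.2  0.7] 0.4881717921427489
```

View pics/w7.png

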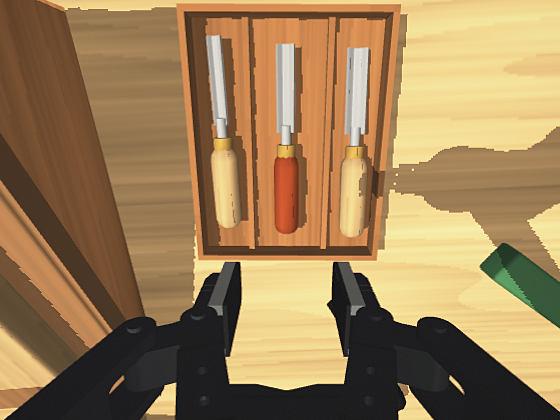

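The gouge lies in the middle bay, parallel to the others: edge at (286,45), butt at (286,230). Next I'll refine the panel pose from w1.

```bash
cat > m2.py <<'E'
from workcell import r,cams
from h import *
import pickle
t=cams.camera_params("top"); s=cams.camera_params("side"); w,_=pickle.load(open("pics/w1.pkl","rb"))
T=lambda c:crop((225,60),4,c); S=lambda c:crop((150,110),4,c); W=lambda c:crop((320,20),3.3,c); I=lambda c:np.array(c,float)
K=[((-165,160,30),(98,553),None),((-165,-160,30),(522,518),(530,320)),((-50,160,96),None,(323,495))]
Tb=[((62.5,45),(70,325),(268,430),(217,38)),((62.5,-45),(197,318),(295,347),(322,14)),((-62.5,-45),(212,488),(465,370),(347,163)),((-62.5,45),(82,496),(447,447),(252,183))]
tw=[(150,371),(118,337),(111,286),(126,224),(183,178),(250,148),(314,150),(359,178),(386,224),(362,286)]
tt={3:(253,430),5:(305,401),6:(334,407),8:(375,447),0:(269,512),1:(250,490)}
ang=[np.radians(-135+27*k) for k in (0,1,2,3,4,5,6,7,8,9)]
def res(v,full=False):
    x,y,a,tx,ty,u,dy,rr=v; Rz=R.from_euler('z',a); Rp=Rz*R.from_euler('y',-30,degrees=True); e=[]
    def add(P,obs,wt=1):
        P=Rz.apply(np.array(P)/1000)+[x,y,0]
        for p,uv in obs: e.append((proj(p,P)[0]-uv)*wt)
    for P,a_,b_ in K: add(P,[(p,f(q)) for p,f,q in ((t,T,a_),(s,S,b_)) if q is not None],.5)
    for P,a_,b_,c_ in Tb: add((P[0]+tx*1000,P[1]+ty*1000,165),[(t,T(a_)),(s,S(b_)),(w,I(c_))])
    F=Rz.apply([-.165,0,.03])+[x,y,0]+Rp.apply([u,dy,0])
    for k,th in enumerate(ang):
        P=F+Rp.apply([rr*np.cos(th),-rr*np.sin(th),0])
        e.append(proj(w,P)[0]-W(tw[k]))
        if k in tt: e.append(proj(t,P)[0]-T(tt[k]))
    e=np.concatenate(e)
    return (e,F+Rp.apply([0,0,.02]),Rp) if full else e
f=least_squares(res,[.725,-.04,.106,-.084,.118,.066,0,.04],loss='soft_l1')
e,D,Rp=res(f.x,True); print(np.round(f.x,4)); print(np.round(e.reshape(-1,2),1).tolist()); print("dial",D)
Lp=D+Rp.apply([0,-.111,-.016]); Lt=Lp+Rp.apply([0,-.062*np.sin(.5),.062*np.cos(.5)])
print("pivot",Lp,"tip",Lt, "w1 px",proj(w,Lp),proj(w,Lt), "meas", W((565,208)),W((765,275)))
pickle.dump((D,Rp.as_matrix(),Lp),open("panel.pkl","wb"))
E
python3 m2.py
```

```text
[ 0.7237 -0.0392  0.1038 -0.0838  0.1154  0.0635 -0.0052  0.0462]
[[0.1, 2.4], [0.6, 0.9], [0.6, -0.5], [-0.9, 1.1], [-1.0, 0.4], [0.2, -0.8], [-3.2, -0.6], [-0.5, -1.3], [0.8, -0.4], [1.5, -2.6], [0.7, -0.8], [1.1, -2.1], [0.3, 1.6], [0.2, 0.8], [0.5, -0.5], [-1.3, 1.6], [-0.6, 0.3], [1.0, 0.1], [-0.5, -0.1], [1.3, -0.0], [-0.4, -0.1], [1.9, 1.1], [1.5, 1.0], [-0.2, -0.4], [-0.4, -0.4], [0.7, 0.5], [-0.1, -0.9], [0.7, -0.0], [0.3, -0.2], [-2.8, 1.0], [-0.2, 0.4], [0.4, -0.7]]
dial [ 0.60484895 -0.05678099  0.07907915]
pivot [ 0.62430614 -0.16635479  0.06522274] tip [ 0.6003271  -0.19873781  0.11234329] w1 px [[493.56533682  83.20488465]] [[551.6459934  103.25223577]] meas [490.86363636  82.68181818] [551.46969697 102.98484848]
```

```bash
cat > pp.py <<'E'
# usage: pp.py ref px py pz rot : panel-frame offset in mm from lever pivot (L) or dial (D), rot = CCW deg from cam-left
import sys,pickle
from workcell import r,cams
from h import *
D,M,L=pickle.load(open("panel.pkl","rb"))
def target(ref,off,rot):
    P=(L if ref=="L" else D)+M@(np.array(off)/1000)
    Rt=R.from_matrix(np.c_[-M[:,2],M[:,1],M[:,0]])*R.from_rotvec([-np.radians(rot),0,0])
    return P,Rt
if __name__=="__main__":
    off=[float(v) for v in sys.argv[2:5]]; P,Rt=target(sys.argv[1],off,float(sys.argv[5]))
    st=r.get_state(); d,t=delta(st,P,Rt)
    print("now",np.round(st["tool_pos"],4),np.round(st["joints"],3),np.round(st["ft_force"],1),"target",P.round(3))
    print("shift",d.round(2),"turn",t.round(1))
    C=(L if sys.argv[1]=="L" else D); print("panel-frame now mm",(M.T@(st["tool_pos"]-C)*1000).round(1))
E
python3 pp.py L 0 -62 154 0
python3 - <<'E'
from pp import *
st=r.get_state()
P,Rt=target("L",[0,-62,154],0)
print(delta(st,[.42,.1,.33],Rt))
E
```

```text
now [0.4985 0.3967 0.2439] [0.562 0.221 1.584 0.    1.319 2.178] [2.2 1.  6.3] target [ 0.554 -0.236  0.199]
shift [ 4.03  8.32 63.  ] turn [-96.3 -21.9  24.7]
panel-frame now mm [ 31.5 573.1 188.1]
(array([-8.99827657, -6.39354113, 29.90583451]), array([-96.26126214, -21.88302499,  24.65330933]))
```

Emit:
arm_command(series=[[0,[-3,-1,2],[-6,-1.4,1.5]],[0,[-5,-2,5],[-12,-2.7,3]],[0,[-7,-3.5,8],[-18,-4,4.6]],[0,[-9,-5,11.5],[-24,-5.5,6.1]],[0,[-9,-6,15],[-30,-6.8,7.7]],[0,[-9,-6.4,18.5],[-36,-8.2,9.2]],[0,[-9,-6.4,22],[-42,-9.6,10.8]],[0,[-9,-6.4,25.5],[-48,-10.9,12.3]],[0,[-9,-6,29],[-54,-12.3,13.9]],[0,[-9,-5,32.5],[-60,-13.7,15.4]],[0,[-8,-3,36],[-66,-15,17]],[0,[-7,-1,39.5],[-72,-16.4,18.5]]])

```text
t: 8.58
tool_pos: [0.4535, 0.0272, 0.3087]
tcp_rot: [0.816, 0.145, 0.544, -0.133]
ft_force: [1.0, 0.8, -1.3]
finger_gap: -0.001
```

```bash
python3 pp.py L 0 -62 154 0
```

```text
now [0.4535 0.0272 0.3087] [-0.073 -0.495  2.142 -0.036  1.108  0.341] [ 1.   0.8 -1.3] target [ 0.554 -0.236  0.199]
shift [ 15.52 -21.5   14.55] turn [-27.6  -6.9   7.6]
panel-frame now mm [ -8.  210.2 285.8]
```

Emit:
arm_command(series=[[0,[1,-3,2],[-6,-1.5,1.7]],[0,[2.5,-6,4],[-12,-3,3.3]],[0,[4.5,-9,6],[-18,-4.5,5]],[0,[7,-12,8],[-24,-6,6.6]],[0,[9.5,-15,10],[-27.6,-6.9,7.6]],[0,[12,-18,12.5],[-27.6,-6.9,7.6]],[0,[14,-20.5,14],[-27.6,-6.9,7.6]],[0,[15.5,-21.5,14.5],[-27.6,-6.9,7.6]],[0,[15.5,-21.5,14.5],[-27.6,-6.9,7.6]]])

```text
t: 9.33
tool_pos: [0.5449, -0.2195, 0.2056]
tcp_rot: [0.864, -0.024, 0.501, 0.043]
ft_force: [0.7, 0.1, 0.7]
finger_gap: 0.001
```

```bash
python3 shot.py w8;  python3 shot.py s8 side; python3 shot.py t8 top; python3 pp.py L 0 -62 36 0
```

```text
9.3333 [ 0.5449386  -0.21949437  0.20555365] [-0.69  -0.074  2.054  0.493  0.843 -1.062] [0.7 0.1 0.7] 0.0014098904795225413
9.3833 [ 0.54510826 -0.22454227  0.19843496] [-0.695 -0.057  2.05   0.492  0.836 -1.064] [-1.3 -3.6 -4.9] -0.0020077053733641172
9.4333 [ 0.54356603 -0.22068553  0.19936414] [-0.692 -0.063  2.053  0.491  0.842 -1.059] [-0.   1.  -0.7] -0.0015386661355734875
now [ 0.5435 -0.2186  0.2015] [-0.69  -0.069  2.055  0.491  0.845 -1.058] [-0.8  0.8  0.6] target [ 0.613 -0.23   0.096]
shift [12.47 -1.88  0.76] turn [-0.5 -0.6 -0.2]
panel-frame now mm [ -6.1 -43.6 160.9]
```

View pics/w8.png

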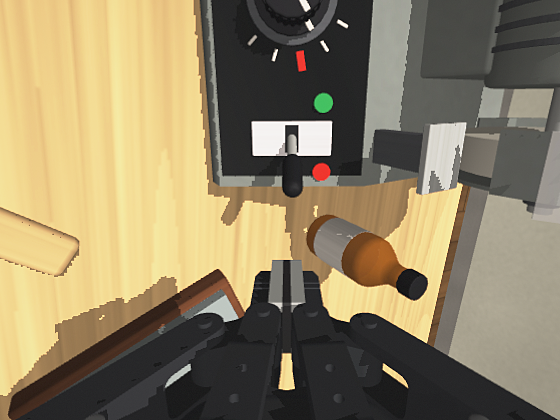

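View pics/s8.png

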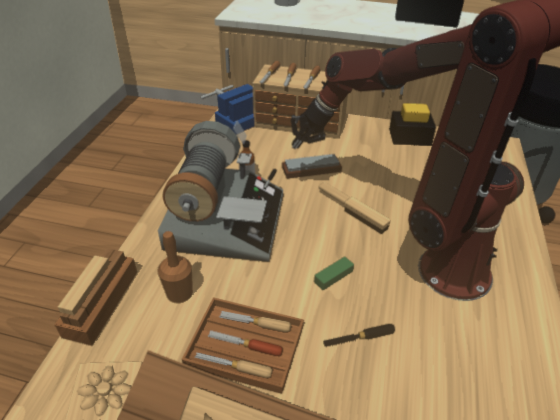

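View pics/t8.png

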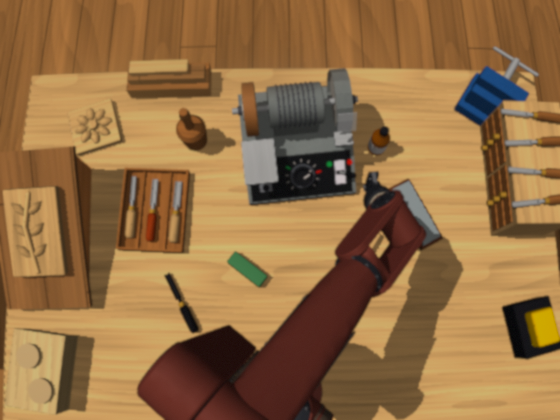

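```bash
python3 - <<'E'
import pickle
from h import *
p=pickle.load(open("pics/t8.pkl","rb"))[0]
print("cap",onz(p,(383.5,131),.15),"base",onz(p,(376,152),0.0))
p=pickle.load(open("pics/w8.pkl","rb"))[0]
print("cap w",onz(p,(412,286),.15))
im=cv2.imread("pics/t8.png");cv2.imwrite("pics/t8c.png",cv2.resize(im[110:230,310:450],None,fx=5,fy=5,interpolation=cv2.INTER_CUBIC))
E
```

```text
cap [ 0.72009436 -0.28331055  0.15      ] base [ 0.70835176 -0.28643036  0.        ]
cap w [ 0.71416703 -0.28386216  0.15      ]
```

View pics/t8c.png

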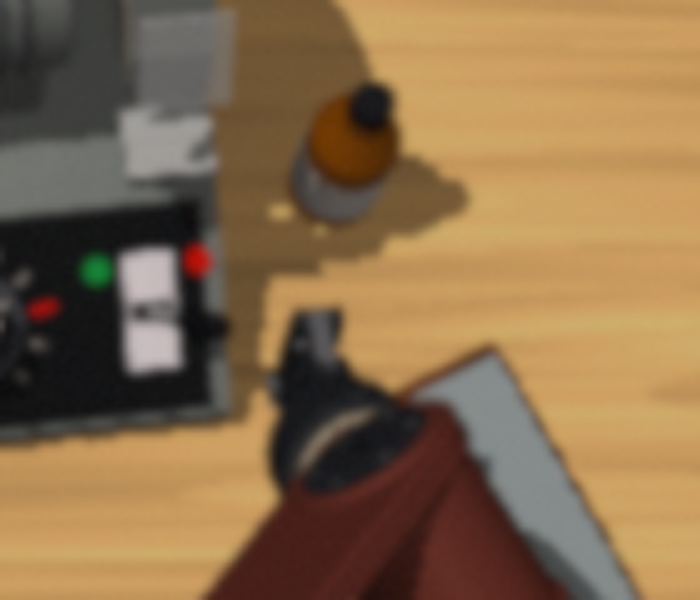

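Emit:
arm_command(series=[[0,[0,-1,0.4],[-0.5,-0.6,0]],[0,[0,-1.9,0.8],[-0.5,-0.6,0]],[0,[2,-1.9,0.8],[-0.5,-0.6,0]],[0,[5,-1.9,0.8],[-0.5,-0.6,0]],[0,[8,-1.9,0.8],[-0.5,-0.6,0]],[0,[10.5,-1.9,0.8],[-0.5,-0.6,0]],[0,[12.4,-1.9,0.8],[-0.5,-0.6,0]],[0,[12.4,-1.9,0.8],[-0.5,-0.6,0]],[0,[12.4,-1.9,0.8],[-0.5,-0.6,0]]])

```text
t: 10.23
tool_pos: [0.6149, -0.2279, 0.1023]
tcp_rot: [0.866, -0.028, 0.497, 0.047]
ft_force: [-0.5, 0.0, 0.0]
finger_gap: -0.0
```

```bash
python3 pp.py L 0 5 36 0; python3 shot.py w9
```

```text
now [ 0.6149 -0.2279  0.1023] [-0.621  0.219  1.969  0.605  0.632 -1.167] [-0.5  0.   0. ] target [ 0.606 -0.163  0.096]
shift [ 0.41  6.53 -0.46] turn [ 0.3  0.3 -0.1]
panel-frame now mm [  4.9 -60.3  40. ]
10.2333 [ 0.61491461 -0.22794105  0.10232918] [-0.621  0.219  1.969  0.605  0.632 -1.167] [-0.5  0.   0. ] -0.000427677645700144
```

View pics/w9.png

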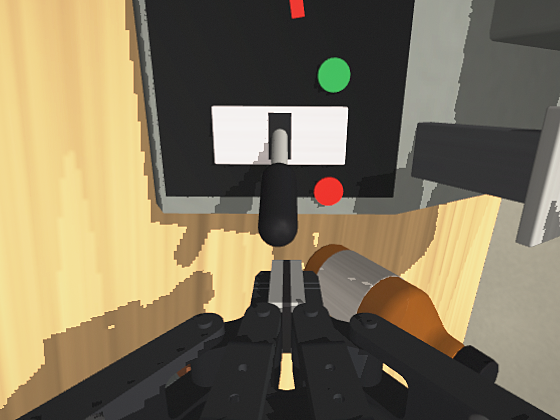

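Emit:
arm_command(series=[[0,[0.4,0.8,-0.4],[0,0,0]],[0,[0.4,1.6,-0.4],[0,0,0]],[0,[0.4,2.4,-0.4],[0,0,0]],[0,[0.4,3.2,-0.4],[0,0,0]],[0,[0.4,4,-0.4],[0,0,0]],[0,[0.4,4.8,-0.4],[0,0,0]],[0,[0.4,5.4,-0.4],[0,0,0]],[0,[0.4,5.7,-0.4],[0,0,0]],[0,[0.4,5.7,-0.4],[0,0,0]]])

```text
t: 11.03
tool_pos: [0.607, -0.1712, 0.096]
tcp_rot: [0.866, -0.028, 0.497, 0.047]
ft_force: [0.4, -0.8, 1.5]
finger_gap: 0.003
```

```bash
python3 pp.py L 0 5 36 0; python3 shot.py w10
```

```text
now [ 0.607  -0.1712  0.096 ] [-0.535  0.17   2.043  0.593  0.572 -1.091] [ 0.4 -0.8  1.5] target [ 0.606 -0.163  0.096]
shift [-0.04  0.81 -0.  ] turn [ 0.3  0.3 -0.1]
panel-frame now mm [ 0.1 -3.1 35.5]
11.0333 [ 0.60701419 -0.17122531  0.0960451 ] [-0.535  0.17   2.043  0.593  0.572 -1.091] [ 0.4 -0.8  1.5] 0.002971698883849723
```

View pics/w10.png

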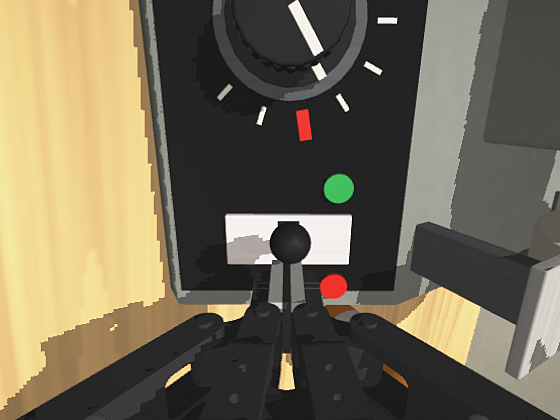

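```bash
cat > lev.py <<'E'
import sys,pickle
from h import *
D,M,L=pickle.load(open("panel.pkl","rb"))
p=pickle.load(open(f"pics/{sys.argv[1]}.pkl","rb"))[0]
for q in np.arange(.5,1.06,.1):
    l=q-.5; print(round(q,2),proj(p,L+M@np.array([0,.062*np.sin(l),.062*np.cos(l)])).round(0))
E
python3 lev.py w10
```

```text
0.5 [[286. 305.]]
0.6 [[286. 291.]]
0.7 [[286. 276.]]
0.8 [[286. 260.]]
0.9 [[286. 244.]]
1.0 [[286. 227.]]
```

Emit:
arm_command(series=[[0,[0,0.2,0],[0,0,0]],[0,[0,0.4,0],[0,0,0]],[0,[0,0.4,0],[0,0,0]]])

```text
t: 11.33
tool_pos: [0.6063, -0.1683, 0.0955]
tcp_rot: [0.866, -0.027, 0.497, 0.046]
ft_force: [-0.4, -1.2, -0.4]
finger_gap: 0.001
```

Emit:
arm_command(series=[[0,[0,0.1,0],[0,0,0]],[0,[0,0.2,0],[0,0,0]],[0,[0,0.2,0],[0,0,0]]])

```text
t: 11.58
tool_pos: [0.6061, -0.1668, 0.0956]
tcp_rot: [0.866, -0.028, 0.497, 0.046]
ft_force: [-0.7, -2.4, -0.2]
finger_gap: 0.002
```

Emit:
arm_command(series=[[0,[0,0.15,0],[0,0,0]],[0,[0,0.3,0],[0,0,0]],[0,[0,0.3,0],[0,0,0]]])

```text
t: 11.83
tool_pos: [0.6062, -0.1662, 0.0961]
tcp_rot: [0.866, -0.029, 0.496, 0.044]
ft_force: [-0.2, -8.5, -2.1]
finger_gap: -0.001
```

```bash
python3 pp.py L 0 5 36 0; python3 shot.py w11; python3 lev.py w11
```

```text
now [ 0.6062 -0.1662  0.0961] [-0.523  0.163  2.052  0.584  0.559 -1.074] [-0.2 -8.5 -2.1] target [ 0.606 -0.163  0.096]
shift [-0.03  0.29  0.01] turn [0.3 0.4 0.3]
panel-frame now mm [-0.1  2.1 35.8]
11.8333 [ 0.60621806 -0.16616329  0.09613667] [-0.523  0.163  2.052  0.584  0.559 -1.074] [-0.2 -8.5 -2.1] -0.0006146168465191227
0.5 [[287. 316.]]
0.6 [[287. 303.]]
0.7 [[287. 288.]]
0.8 [[287. 272.]]
0.9 [[287. 256.]]
1.0 [[287. 240.]]
```

View pics/w11.png

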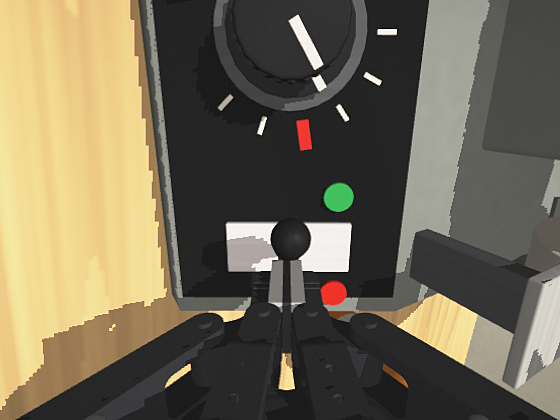

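Emit:
arm_command(series=[[0,[0,-1,0],[0,0,0]],[0,[0,-2,0],[0,0,0]],[0,[-2,-2.5,0],[0,0,0]],[0,[-5,-2.5,0],[0,0,0]],[3,[-8.5,-2,0],[0,0,0]],[6,[-11,0,0],[0,0,0]],[7,[-12,3,0],[0,0,0]],[7,[-12,5,0],[0,0,0]],[7,[-12,5,0],[0,0,0]],[7,[-12,5,0],[0,0,0]]])

```text
t: 12.72
tool_pos: [0.5401, -0.1192, 0.1995]
tcp_rot: [0.866, -0.028, 0.497, 0.047]
ft_force: [-0.6, -0.4, 0.5]
finger_gap: 0.822
```

```bash
python3 shot.py w12; python3 shot.py t12 top; python3 lev.py w12 | tail -3; python3 - <<'E'
import pickle
from h import *
D,M,L=pickle.load(open("panel.pkl","rb"))
p=pickle.load(open("pics/w12.pkl","rb"))[0]
im=cv2.imread("pics/w12.png")
cv2.imwrite("pics/w12c.png",im)
print(proj(p,[D,D+M@[0,0,.015],D+M@[0,0,-.02]]).round(0))
t=cv2.imread("pics/t12.png")
cv2.imwrite("pics/t12c.png",cv2.resize(t[120:220,230:400],None,fx=4.5,fy=4.5,interpolation=cv2.INTER_CUBIC))
E
```

```text
12.7167 [ 0.54014317 -0.11923584  0.19952128] [-0.508 -0.182  2.164  0.435  0.764 -0.875] [-0.6 -0.4  0.5] 0.8216003894354527
12.7667 [ 0.54038933 -0.12004673  0.19934175] [-0.509 -0.181  2.163  0.435  0.763 -0.875] [0.7 0.1 0.3] 0.822624070844151
0.8 [[287. 258.]]
0.9 [[287. 250.]]
1.0 [[287. 242.]]
[[287. 130.]
 [287. 132.]
 [287. 128.]]
```

View pics/w12.png

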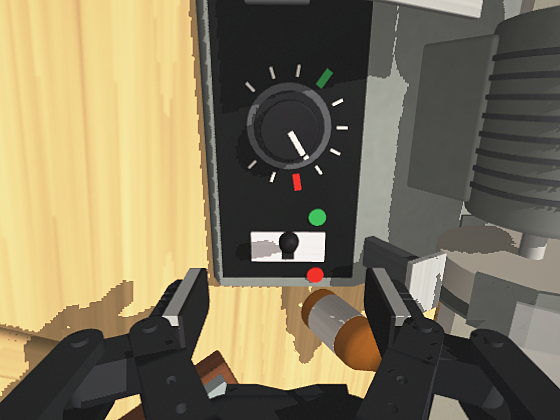

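View pics/t12c.png

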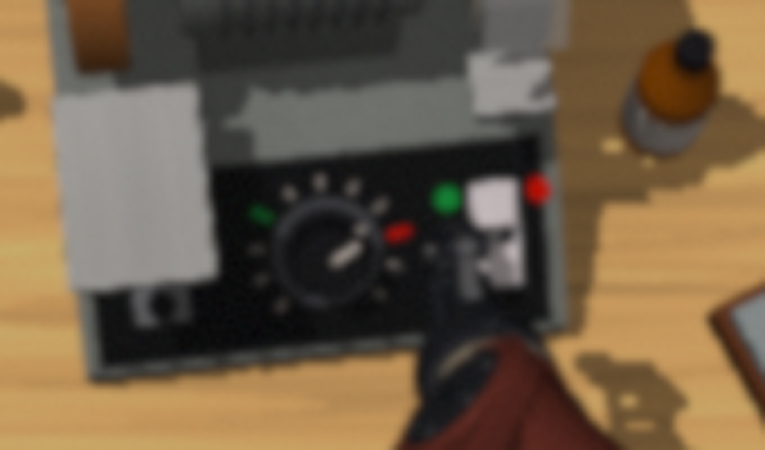

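```bash
python3 - <<'E'
import cv2
im=cv2.imread("pics/w12.png")
cv2.imwrite("pics/w12d.png",cv2.resize(im[60:200,230:350],None,fx=5,fy=4.2857*1.1667,interpolation=cv2.INTER_CUBIC)[:600])
E
```

```text
(no output)
```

View pics/w12d.png

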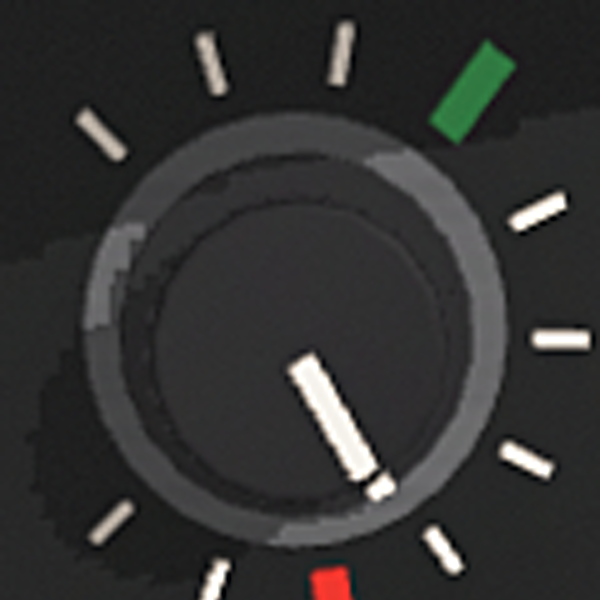

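```bash
cat > dial.py <<'E'
import pickle
from h import *
D,M,L=pickle.load(open("panel.pkl","rb"))
def onpl(p,uv,h):
    o,d=ray(p,uv); n=M[:,2]; q=o+d*((D+n*(h-.02)-o)@n)/(d@n); return (M.T@(q-D))[:2]*1000
E
python3 - <<'E'
from dial import *
p=pickle.load(open("pics/w12.pkl","rb"))[0]
C=lambda c:crop((230,60),5,c)
tk={0:(101,135),1:(211,64),2:(342,53),3:(473,92),4:(538,212),5:(561,340),6:(526,460),7:(444,550),10:(111,522)}
Q={k:onpl(p,C(c),.0) for k,c in tk.items()}
def res(v):
    e=[]
    for k,q in Q.items():
        th=np.radians(-135+27*k+v[3]); e+=[v[0]+v[2]*np.cos(th)-q[0],v[1]-v[2]*np.sin(th)-q[1]]
    return e
f=least_squares(res,[0,0,46,0]); print("ring centre off mm",f.x.round(2),"rms",np.sqrt(np.mean(f.fun**2)))
cx,cy,_,a0=f.x
for nm,a,b,h in [("top",(302,360),(367,475),.035)]:
    d=onpl(p,C(b),h)-onpl(p,C(a),h); print(nm,np.degrees(np.arctan2(-d[1],d[0]))-a0)
q=onpl(p,C((381,488)),.006)-[cx,cy]; print("skirt",np.degrees(np.arctan2(-q[1],q[0]))-a0, np.hypot(*q))
print("grip top centre",onpl(p,C((301,351)),.035),"skirt centre",onpl(p,C((294,330)),.007))
E
python3 pp.py D 0 0 80 0
```

```text
ring centre off mm [ 1.5   1.   46.11  0.14] rms 0.6956485336412325
top 59.35195895024629
skirt 59.21461827757946 29.28462543886208
grip top centre [1.88805392 1.51443605] skirt centre [1.10449948 2.47148083]
now [ 0.5405 -0.1206  0.1993] [-0.51  -0.18   2.162  0.435  0.763 -0.875] [0.3 0.5 0.3] target [ 0.565 -0.061  0.148]
shift [5.94 5.67 0.1 ] turn [ 0.3  0.3 -0.1]
panel-frame now mm [ -1.  -56.8 139.4]
```

```bash
python3 pp.py D 1.5 1.3 85 -145
```

```text
now [ 0.5405 -0.1206  0.1993] [-0.51  -0.18   2.162  0.435  0.763 -0.875] [0.3 0.5 0.3] target [ 0.564 -0.06   0.153]
shift [5.44 5.8  0.25] turn [145.3   0.   -0.4]
panel-frame now mm [ -1.  -56.8 139.4]
```

Emit:
arm_command(series=[[7.2,[0,0.5,0],[7,0,0]],[7.2,[0,1,0],[14,0,0]],[7.2,[0,1.5,0],[21,0,0]],[7.2,[0,2,0],[28,0,0]],[7.2,[0,2.5,0],[35,0,0]],[7.2,[0,3,0],[42,0,0]],[7.2,[0,3.5,0],[49,0,0]],[7.2,[0,4,0],[56,0,0]],[7.2,[0,4.5,0.1],[63,0,0]],[7.2,[0,5,0.2],[70,0,0]],[7.2,[0,5.4,0.2],[77,0,0]],[7.2,[0,5.8,0.2],[84,0,0]]])

```text
t: 13.82
tool_pos: [0.5361, -0.0631, 0.1998]
tcp_rot: [0.66, 0.561, 0.4, -0.3]
ft_force: [-0.4, -0.6, -0.7]
finger_gap: 0.843
```

```bash
python3 pp.py D 1.5 1.3 85 -145
```

```text
now [ 0.5361 -0.0631  0.1998] [-0.383 -0.231  2.202  0.363  0.728  0.764] [-0.4 -0.6 -0.7] target [ 0.564 -0.06   0.153]
shift [ 5.4   0.07 -0.04] turn [60.8 -0.1 -0.2]
panel-frame now mm [  0.6   0.8 139. ]
```

Emit:
arm_command(series=[[7.2,[0,0,0],[7,0,0]],[7.2,[0,0,0],[14,0,0]],[7.2,[0,0,0],[21,0,0]],[7.2,[0.5,0,0],[28,0,0]],[7.2,[1.5,0,0],[35,0,0]],[7.2,[2.5,0,0],[42,0,0]],[7.2,[3.5,0,0],[49,0,0]],[7.2,[4.5,0,0],[56,0,0]],[7.2,[5.4,0.1,0],[60.8,0,0]],[7.2,[5.4,0.1,0],[60.8,0,0]],[7.2,[5.4,0.1,0],[60.8,0,0]]])

```text
t: 14.73
tool_pos: [0.5637, -0.0599, 0.1531]
tcp_rot: [0.288, 0.817, 0.195, -0.46]
ft_force: [0.2, -0.3, -0.0]
finger_gap: 0.843
```

```bash
python3 shot.py w13; python3 pp.py D 1.5 1.3 -8 -145; python3 shot.py s13 side
```

```text
14.7333 [ 0.56367072 -0.05991521  0.1531376 ] [-0.351 -0.09   2.181  0.399  0.607  1.788] [ 0.2 -0.3 -0. ] 0.8434626876378205
now [ 0.5639 -0.06    0.1538] [-0.351 -0.091  2.181  0.399  0.607  1.788] [ 0.1 -0.8 -0.6] target [ 0.61  -0.055  0.073]
shift [ 9.33 -0.05  0.05] turn [ 0.5 -0.2 -0.1]
panel-frame now mm [ 1.8  1.1 85.3]
14.7833 [ 0.56389879 -0.05995312  0.15384556] [-0.351 -0.091  2.181  0.399  0.607  1.788] [ 0.1 -0.8 -0.6] 0.845097816777267
```

View pics/w13.png

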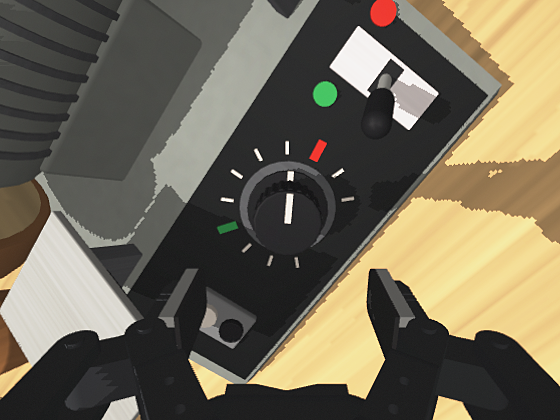

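View pics/s13.png

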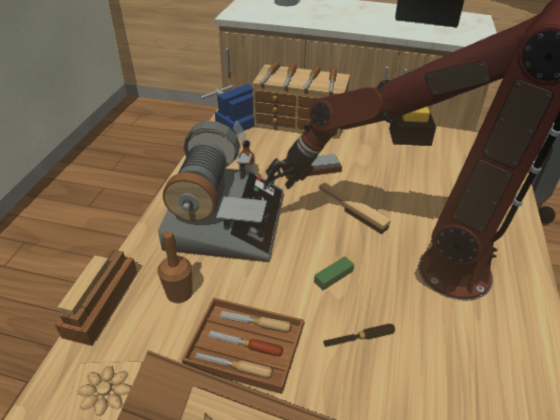

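Emit:
arm_command(series=[[6.6,[2,0,0],[0.4,0,0]],[6.6,[4,0,0],[0.4,0,0]],[6.6,[5.5,0,0],[0.4,0,0]],[6.6,[5.5,0,0],[0.4,0,0]],[6.6,[5.5,0,0],[0.4,0,0]]])

```text
t: 15.25
tool_pos: [0.5912, -0.0564, 0.1065]
tcp_rot: [0.285, 0.818, 0.193, -0.461]
ft_force: [-0.9, -0.4, -0.1]
finger_gap: 0.772
```

```bash
python3 shot.py w14; python3 pp.py D 1.5 1.3 -8 -145
```

```text
15.25 [ 0.59116075 -0.05640052  0.10654154] [-0.322  0.055  2.147  0.455  0.496  1.749] [-0.9 -0.4 -0.1] 0.7716476898903433
now [ 0.5916 -0.0566  0.1074] [-0.322  0.054  2.147  0.455  0.495  1.749] [ 0.1  0.3 -0.5] target [ 0.61  -0.055  0.073]
shift [ 3.91 -0.06  0.14] turn [ 0.1 -0.3 -0.2]
panel-frame now mm [ 2.8  1.5 31.2]
```

View pics/w14.png

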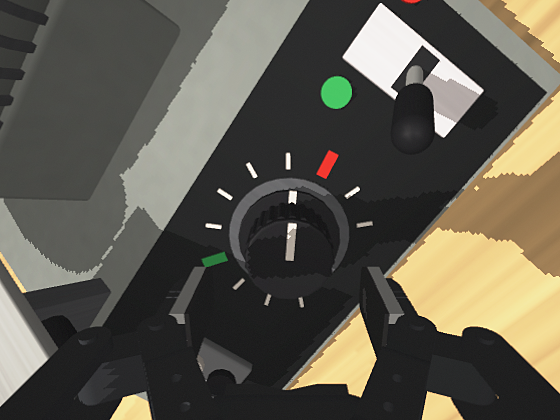

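Emit:
arm_command(series=[[6.6,[1,0,0.1],[0,0,0]],[6.6,[2,0,0.1],[0,0,0]],[6.6,[3,0,0.1],[0,0,0]],[6.6,[3.5,0,0.1],[0,0,0]],[6.6,[3.9,0,0.1],[0,0,0]],[6.6,[3.9,0,0.1],[0,0,0]]])

```text
t: 15.8
tool_pos: [0.6106, -0.0551, 0.0731]
tcp_rot: [0.286, 0.818, 0.193, -0.46]
ft_force: [-0.3, -0.4, 0.3]
finger_gap: 0.771
```

Emit:
arm_command(series=[[4.5,[0,0,0],[0,0,0]],[3.8,[0,0,0],[0,0,0]],[3.8,[0,0,0],[0,0,0]],[3.8,[0,0,0],[0,0,0]],[3.8,[0,0,0],[0,0,0]]], newtons=40)

```text
t: 16.22
tool_pos: [0.6099, -0.0557, 0.0733]
tcp_rot: [0.286, 0.818, 0.193, -0.46]
ft_force: [-6.1, -2.4, 4.8]
finger_gap: 0.525
```

```bash
python3 shot.py w15; python3 pp.py D 1.5 1.3 -8 -145
```

```text
16.2167 [ 0.60989308 -0.05567774  0.07333254] [-0.307  0.157  2.116  0.509  0.425  1.698] [-6.1 -2.4  4.8] 0.5245470240531256
now [ 0.6099 -0.0557  0.0733] [-0.307  0.157  2.116  0.509  0.425  1.698] [-6.2 -3.6  4.7] target [ 0.61  -0.055  0.073]
shift [ 0.05 -0.07 -0.04] turn [ 0.1 -0.2 -0.2]
panel-frame now mm [ 1.6  0.5 -7.5]
```

View pics/w15.png

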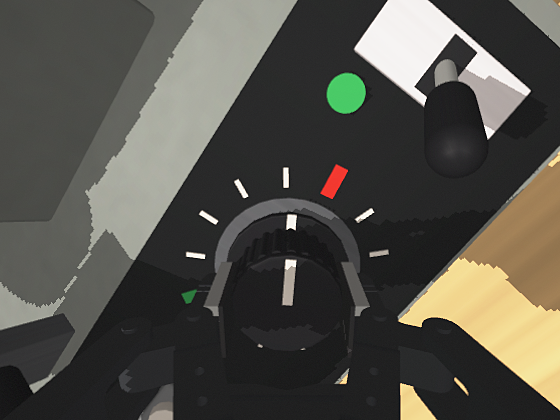

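Emit:
arm_command(series=[[3.8,[0,0,0],[-6,0,0]],[3.8,[0,0,0],[-12,0,0]],[3.8,[0,0,0],[-18,0,0]],[3.8,[0,0,0],[-24,0,0]],[3.8,[0,0,0],[-30,0,0]],[3.8,[0,0,0],[-36,0,0]],[3.8,[0,0,0],[-42,0,0]],[3.8,[0,0,0],[-48,0,0]],[3.8,[0,0,0],[-54,0,0]],[3.8,[0,0,0],[-60,0,0]],[3.8,[0,0,0],[-60,0,0]],[3.8,[0,0,0],[-60,0,0]]])

```text
t: 17.27
tool_pos: [0.6098, -0.0556, 0.0733]
tcp_rot: [0.657, 0.565, 0.397, -0.302]
ft_force: [-4.9, -2.7, 3.9]
finger_gap: 0.528
```

```bash
python3 shot.py w16; python3 pp.py D 1.5 1.3 -8 -31.5
```

```text
17.2667 [ 0.60983681 -0.05555224  0.07331131] [-0.307  0.157  2.116  0.51   0.426  0.651] [-4.9 -2.7  3.9] 0.5277504268236894
now [ 0.6099 -0.0556  0.0733] [-0.307  0.157  2.116  0.51   0.426  0.651] [-6.2 -2.8  4.5] target [ 0.61  -0.055  0.073]
shift [ 0.05 -0.   -0.06] turn [-53.4   0.2  -0.3]
panel-frame now mm [ 1.6  0.7 -7.5]
```

View pics/w16.png

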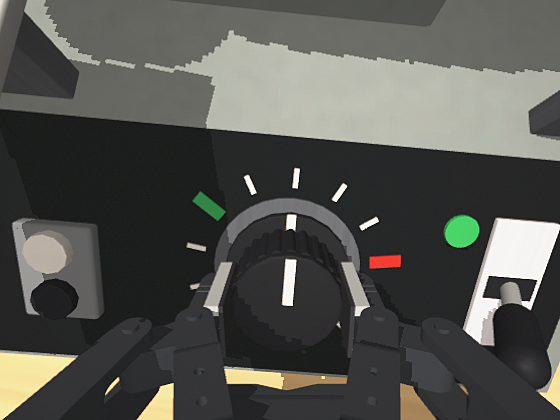

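Emit:
arm_command(series=[[3.8,[0,0,0],[-6,0,0]],[3.8,[0,0,0],[-12,0,0]],[3.8,[0,0,0],[-18,0,0]],[3.8,[0,0,0],[-24,0,0]],[3.8,[0,0,0],[-30,0,0]],[3.8,[0,0,0],[-36,0,0]],[3.8,[0,0,0],[-42,0,0]],[3.8,[0,0,0],[-48,0,0]],[3.8,[0,0,0],[-53.3,0,0]],[3.8,[0,0,0],[-53.3,0,0]],[3.8,[0,0,0],[-53.3,0,0]]])

```text
t: 18.23
tool_pos: [0.6097, -0.0556, 0.0732]
tcp_rot: [0.84, 0.211, 0.491, -0.092]
ft_force: [-6.7, -4.2, 4.8]
finger_gap: 0.525
```

```bash
python3 shot.py w17; python3 pp.py D 1.5 1.3 -8 -31.5
```

```text
18.2333 [ 0.60968771 -0.05557667  0.07323346] [-0.307  0.157  2.116  0.509  0.426 -0.279] [-6.7 -4.2  4.8] 0.5253611843156561
now [ 0.6097 -0.0556  0.0732] [-0.307  0.157  2.116  0.509  0.426 -0.279] [-6.5 -3.6  5.1] target [ 0.61  -0.055  0.073]
shift [ 0.05  0.06 -0.02] turn [-0.1  0.2 -0.1]
panel-frame now mm [ 1.4  0.7 -7.5]
```

View pics/w17.png

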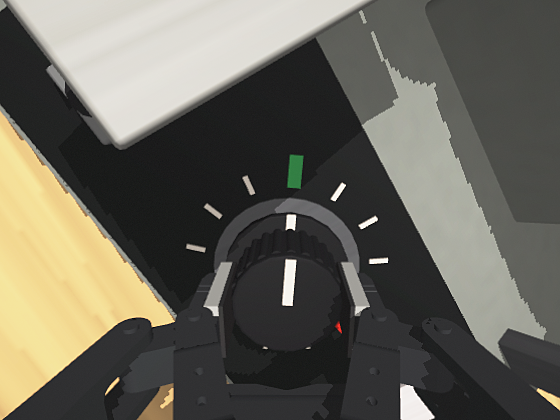

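```bash
cat > chk.py <<'E'
from dial import *
def run(name,tk,top=None,sk=None,h=.035):
    p=pickle.load(open(f"pics/{name}.pkl","rb"))[0]
    Q={k:onpl(p,c,.0) for k,c in tk.items()}
    def res(v):
        e=[]
        for k,q in Q.items():
            th=np.radians(-135+27*k+v[3]); e+=[v[0]+v[2]*np.cos(th)-q[0],v[1]-v[2]*np.sin(th)-q[1]]
        return e
    f=least_squares(res,[0,0,46,0]); print(f.x.round(2),np.sqrt(np.mean(f.fun**2)).round(2))
    cx,cy,_,a0=f.x
    if top is not None:
        d=onpl(p,top[1],h)-onpl(p,top[0],h); print("top deg from zero",np.degrees(np.arctan2(-d[1],d[0]))-a0+135)
    if sk is not None:
        q=onpl(p,sk,.006)-[cx,cy]; print("skirt",np.degrees(np.arctan2(-q[1],q[0]))-a0+135)
E
python3 - <<'E'
from chk import *
run("w17",{0:(196,247),1:(213,211),2:(249,185),3:(295,171),4:(338,192),5:(368,222),6:(378,261)},[(287.5,304),(290,261)],(291,222))
E
```

```text
[ 1.13  0.32 46.26  0.23] 0.8
top deg from zero 79.13637806383281
skirt 80.84489780427668
```

Emit:
arm_command(series=[[5.2,[0,0,0],[0,0,0]],[6.2,[0,0,0],[0,0,0]],[6.8,[0,0,0],[0,0,0]],[6.8,[0,0,0],[0,0,0]],[6.8,[-1.5,0,0],[0,0,0]],[6.8,[-4,0,0],[0,0,0]],[6.8,[-7,0,0],[0,0,0]],[6.8,[-10,0,0],[0,0,0]],[6.8,[-13,0,0],[0,0,0]],[6.8,[-14,0,0],[0,0,0]],[6.8,[-14,0,0],[0,0,0]],[6.8,[-14,0,0],[0,0,0]]])

```text
t: 19.28
tool_pos: [0.5405, -0.0625, 0.1945]
tcp_rot: [0.841, 0.211, 0.49, -0.092]
ft_force: [0.7, 0.3, -0.4]
finger_gap: 0.797
```

```bash
python3 shot.py w18; python3 shot.py t18 top; python3 shot.py s18 side; python3 - <<'E'
import cv2
im=cv2.imread("pics/w18.png")
cv2.imwrite("pics/w18c.png",cv2.resize(im[80:280,180:420],None,fx=3,fy=3,interpolation=cv2.INTER_CUBIC))
E
```

```text
19.2833 [ 0.54049667 -0.06250377  0.19448286] [-0.378 -0.214  2.201  0.368  0.709 -0.156] [ 0.7  0.3 -0.4] 0.7965619794656283
19.3333 [ 0.5399855  -0.06220606  0.19311743] [-0.378 -0.212  2.201  0.368  0.709 -0.156] [ 0.2  1.3 -0.6] 0.7987389830908053
19.3833 [ 0.53965542 -0.06199116  0.1922703 ] [-0.378 -0.211  2.202  0.368  0.709 -0.156] [-0.4  0.5 -0.3] 0.7960657484436594
```

View pics/w18.png

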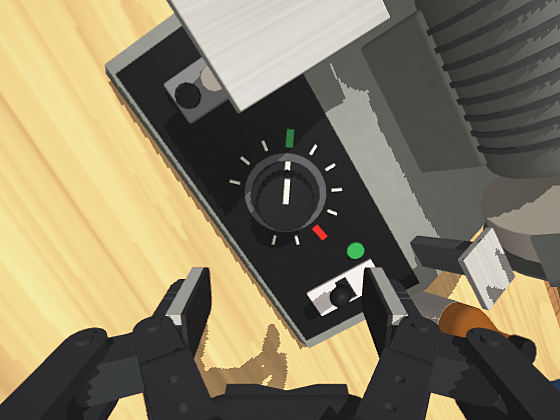

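View pics/w18c.png

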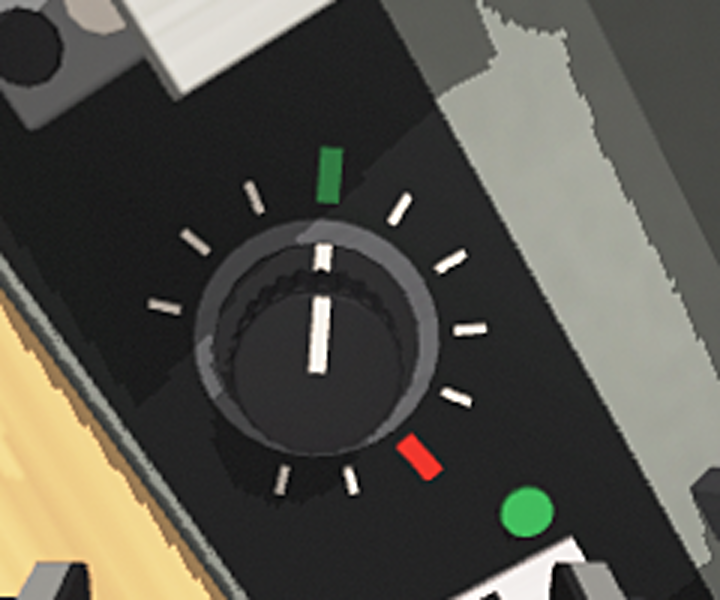

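View pics/t18.png

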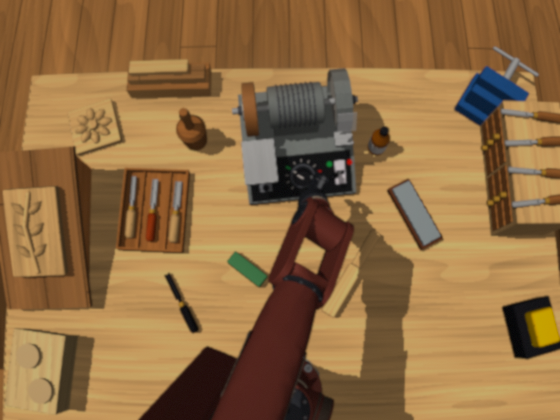

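```bash
python3 - <<'E'
from chk import *
C=lambda c:crop((180,80),3,c)
tk={0:(164,306),1:(195,242),2:(254,197),3:(330,175),4:(399,209),5:(451,261),6:(470,329),7:(456,397),8:(420,457),9:(351,481),10:(282,480)}
run("w18",{k:C(v) for k,v in tk.items()},[C((317,373)),C((321,297))],C((323,258)))
E
python3 lev.py w18|tail -3
```

```text
[1.120e+00 3.400e-01 4.645e+01 3.000e-02] 0.82
top deg from zero 79.503817197729
skirt 80.62596641052562
0.8 [[346. 312.]]
0.9 [[342. 305.]]
1.0 [[338. 298.]]
```

```bash
python3 -c "
from workcell import r
print(r.get_state()['t']); print(r.close_job())"
```

```text
19.4333
the job is handed in; nothing more can be done
None
```

I handed the job in at 19.4 s with all three parts done in the order asked. The hand-in gave no verdict.

- **Gouge:** I took it off the tool table and lowered it until it touched the tray floor, then let go. The pictures after release show it lying parallel in the middle bay, edge pointing the same way as the others.
- **Lever:** I pushed it left until it met its end stop, at about 8.5 N. The last wrist picture puts it at about 1.0 rad, at the green dot.
- **Dial:** Its pointer started at about 3.39 rad, a little short of the red mark. I turned it 113° anticlockwise. After release I read it two ways: 80.6° from the line on the skirt and 79.5° from the line on the grip top. The green mark is 81.0°, so it may be 0.4–1.5° short.

The last overhead picture shows the other objects where they were. The arm was clear of everything, held above the panel. No check failed; the only disagreement was the 1° between the two dial readings.

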